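# Clip two lens panels into the transport rack and shut its bail

## Robot

A 6-joint arm with a two-finger parallel gripper is mounted at the origin on the work surface. World frame = base frame: x ahead of the robot, y to its left, z up, the work surface at z = 0. Lengths are in m, angles in degrees, forces in N, time in s.
With the tool pointing down it reaches from about 0.3 to 0.825 m from the base axis. Payload 5.4 kg.
Tool frame: the origin (TCP) lies at the very end of the fingers, on their centre line; the grasp point (between the pads) lies ctrl.grasp_offset behind it (ctrl.grasp_offset is the distance from the TCP to the grasp point, in m); y points along the fingers, z is the direction in which the jaws open and shut, and the axes are right-handed (so a half turn about y gives the same grasp; the last joint's range is limited). The gripper opens to 92 mm and grips with 3 to 60 N. Pads are 20 mm wide; open, the fingers measure 128 mm over their backs; the gripper's body (75 mm by 189 mm) begins 69 mm behind the grasp point.
Start: joints at [51.675, 9.076, 91.501, -0, 79.423, -12.038], TCP at [0.255, 0.516, 0.215] pointing down, gripper open.
Joint ranges: [-166.64, 166.64], [-54.1, 131.32], [10.49, 154.53], [-73.88, 253.88], [9.74, 151.15], [-171.62, 171.62]. Speed limits (degrees/s): [147.25, 147.25, 180, 180, 180, 180].

## Interface

Orientations are given as [roll, pitch, yaw] about the fixed x, y, z axes, in that order (R = Rz(yaw) Ry(pitch) Rx(roll)).
In Python, from workcell import ctrl, capture, spotter gives the robot as it stands.
- The arm moves only by the tool drive_tool, never from a script. Its argument "deltas" is a list of rows, each an object of numbers: "x", "y", "z": the shift along the tool's x, y, z in units of 0.12 m (1.0 is 0.12 m); "wx", "wy", "wz": the turn, a rotation vector about the tool's x, y, z in units of 0.5 rad (1.0 is 0.5 rad); "jaw": the gripper command: -1 is fully open, 1 is shut, values between are in proportion. A call has 1 to 8 rows; each row shifts and turns the commanded pose from where the row before left it, along the tool's axes as they then stand; what a row does not reach is not made up. A row lasts 1/12 s, in which the tool goes at most 41.7 mm and 7.16 degrees, less where a joint would pass 70% of its speed; a pose out of reach is approached as far as the arm can. A call with a number of a shift or a turn outside -1 to 1 is refused whole. A call with a gripper value outside its range is refused whole. The fingers move at their own pace and stop on an object; "grip_force" is the grip in N (left out, the last holds). Time passes only in rows, so rows that do not move let the fingers close. It gives the time, the measured TCP pose, the force and the opening at its end, in the units of the state.
- ctrl.sense(): the state, without advancing time (a new reading comes with each control period).
- capture(name): name is "scene" or "top" or "wrist"; returns a dict with "color" (384x512x3 uint8, red, green, blue), "intrinsics" (3x3 intrinsics, pixels), "R" (3x3) and "t" (3): a world point X has camera coordinates R X + t; the wrist camera has in their place "tool_from_camera" (4x4, takes a point from camera to tool coordinates, whose origin is the TCP and whose axes are the tool frame's). Camera axes: x right, y down, z forward; pixel columns grow to the right and rows downward; lengths in m; the calibration is good to about 2 mm. A picture is of the moment at which its call begins: read the wrist's pose just before it. There is no depth.
- ctrl.close_job(): hands the job in, once; it reports no verdict.
Trained networks look in the newest picture that a camera, given by its name, has taken for a name from the list of things; names that differ only in an ending like _2 or _b are one class to them, and where a whole thing is asked for, a point or a joint stands for the part that bears it (a point fixed in the world has none). Each returns a list of dicts, best first, with "score" (0 to 1); they miss things now and then, are a little off and sometimes report something else, mostly with a low value. They report only what shows in the picture. A call takes as long as a camera call. They do not tell look-alikes from the thing itself.
- spotter.search_frame(camera, label): "rect" ([left, top, right, bottom] in pixels, round what is visible of it).
- spotter.outline_of(camera, label): "pixels" (384x512 bool, what is visible of it) and "rect" ([left, top, right, bottom] in pixels, round what is visible of it).
The state is a dict: "clock": time; "qpos": joint angles; "joint_velocities": joint speeds; "effort": joint torques, N m; "tcp_pos": TCP position; "eef_rot": TCP orientation; "force": force on the tool from outside, world axes, zero at the start; "moment": the same for the moment, N m; "opening": finger opening in m.
Only numpy, scipy, OpenCV 4.12 (cv2) and the standard library are available. Lean on these libraries where they do the work, as an engineer would, in place of code of your own. Each camera call takes 0.05 s, during which the arm holds its last target. There are 200 camera calls.

## Task

Load the two antenna lens panels standing in the bench feet into the empty front slots of the leaning transport rack, each in the slot of its own width: push each one down until the spring clips snap over its ears and its lower edge sits on the rack floor. Then swing the wire bail over from behind until it lies shut above the panels, and leave the other things on the bench where they are.

Things in the scene. Friction and masses are not known exactly. Their poses are not given: they have to be found in the camera images.
- wide_panel: Board 120 mm wide, 140 high, 8 thick (about 220 g) with a grid of patches. A round ear (radius 7 mm, centre 85 mm above the lower edge) on each side edge sticks out 7 mm. Lower corners rounded; lowest 12 mm 8 mm narrower each side. Starts upright in the groove of wide_foot. Origin: middle of the lower edge; x normal to the board, y along its width, z up its height.
- narrow_panel: Board 90 mm wide, 140 high, 8 thick (about 170 g) with a grid of patches. A round ear (radius 7 mm, centre 85 mm above the lower edge) on each side edge sticks out 7 mm. Lower corners rounded; lowest 12 mm 8 mm narrower each side. Starts upright in the groove of narrow_foot. Origin: middle of the lower edge; x normal to the board, y along its width, z up its height.
- wide_foot: Grey block on a dark plate, fixed to the bench, 64 x 100 x 34 mm high, with an 11 mm wide groove along its y whose floor is 10 mm above the bench; the wide panel stands loosely in it, its top edge 150 mm above the bench. Origin: centre of its underside.
- narrow_foot: Grey block on a dark plate, fixed to the bench, 64 x 100 x 34 mm high, with an 11 mm wide groove along its y whose floor is 10 mm above the bench; the narrow panel stands loosely in it, its top edge 150 mm above the bench. Origin: centre of its underside.
- rack: Leaning part of the transport rack, fixed. Slots rise towards the robot, 30 degrees from vertical. Two rows of two slots; the rear row (60 mm behind, along x) already holds two such panels, fixed. Origin: on the slot floor in the plane of the empty front row, midway, 45 mm above the bench. z up along the slots (panels go in along -z), x normal to the panels, away from the robot and upward, y along the rack.
- wide_slot (a point): Middle of the floor of the empty front slot for the 120 mm panel, at y = +0.067 in the rack's frame; axes as rack. The panel's origin belongs here. Guide channels hold the panel's side edges: 10.6 mm wide, 72 mm high, mouths flared to 27 mm at 86 mm; 1.5 mm free beside each edge.
- narrow_slot (a point): Middle of the floor of the empty front slot for the 90 mm panel, at y = -0.082 in the rack's frame; axes as rack. The panel's origin belongs here. Channels as in the wide slot.
- wide_clips (a point): Midpoint between the rollers of the wide slot's two spring clips, 94.5 mm above its floor. Steel rollers, radius 6 mm, 14 mm long, reach to 3.5 mm from the panel's edges, on upright leaves 111 mm high. A panel slides in freely until its ears rest on the rollers, lower edge 20 mm above the floor; a push of 10 to 20 N takes them past halfway, then the clips snap over and draw it to the floor.
- narrow_clips (a point): The same point for the narrow slot's two spring clips, which are alike.
- bail (a joint): Wire bail of the rack: V-shaped end arms, two crossbars (8 mm thick, 302 mm long), pivot axis along the rack's y at x = 0.030, z = 0.062 in its frame. 0 rad: shut, crossbars at x = 0 and 0.060, z = 0.152, 8 mm above the panels' tops. Grows as it swings back, away from the robot, to a stop at 1.35. Starts open (1.0 to 1.35). 200 g; its stiff pivots hold it where it is left. A panel not home blocks it.
- bail_grip (a point): Centre of the black rubber sleeve (16 mm diameter, 40 mm long, along y) on the bail's front crossbar, 95 mm from the pivot axis, at y = -0.015 in the rack's frame; at bail = 0 at x = 0, z = 0.152, over the gap between the front panels. A fingertip behind it can pull it forward; 52 mm are free between the two rows of panels. Axes turn with the bail.
- horn: Brass horn antenna, 121 mm tall, standing mouth down, a bystander; origin at its underside.
- screwdriver: Screwdriver, 180 mm, a bystander; origin at its underside.
- wrench: Open-ended wrench, 160 mm, a bystander; origin at its underside.
- patch_board: Small antenna board 70 x 85 x 6 mm lying flat, a bystander; origin at its underside.
- divider_box: Aluminium power divider box 55 x 90 x 20 mm, a bystander; origin at its underside.
- screw_jar: Small clear jar, 56 mm diameter, 65 mm high, a bystander; origin at its underside.
- parts_tray: Black two-part tray 90 x 120 x 30 mm, a bystander; origin at its underside.
Not all that is in view belongs to the job. Leave any red or yellow look-alike of the wide_panel alone.

How it is judged:
By the outcome, as a careful person would: the job done as asked, in the order asked, and still so for the second after the job is handed in, with the robot touching nothing.
It also fails if it takes over 72 s, if anything falls off the work surface, if the arm or the gripper's body presses on something with over 40 N, if the wrist force passes 120 N, or if a joint passes its speed limit or range.

## Working session

There is one attempt and no reset: what is moved stays moved. The work goes in short steps, Python scripts to look and compute and a tool call to move; the robot and the scene stay as the last step left them, time stands still between calls to the robot, and variables do not carry over. Pictures are saved under pics/ and viewed, on a budget of 10 in all, crops included, one or two more only if the job needs it, and the job is handed in when it is done.

Besides the shell and the picture viewer there is one more tool, called after "Call:" as a command line: name --argument value ..., lists and objects as JSON in quotes. drive_tool: Moves the arm, as the interface text tells. Shifts and turns lie within -1 to 1; 1 stands for 0.12 m of shift or 0.5 rad of turn. Its arguments: {"type":"object","properties":{"deltas":{"type":"array","items":{"type":"object","properties":{"x":{"type":"number","minimum":-1,"maximum":1},"y":{"type":"number","minimum":-1,"maximum":1},"z":{"type":"number","minimum":-1,"maximum":1},"wx":{"type":"number","minimum":-1,"maximum":1},"wy":{"type":"number","minimum":-1,"maximum":1},"wz":{"type":"number","minimum":-1,"maximum":1},"jaw":{"type":"number"}}}},"grip_force":{"type":"number"}},"required":["deltas"]}

```bash
ls; mkdir -p pics; python3 - <<'E'
from workcell import ctrl, capture, spotter
import cv2, numpy as np
print(ctrl.sense(), ctrl.grasp_offset)
ims=[]
for c in ("scene","top"):
    d=capture(c); cv2.imwrite(f"pics/{c}0.png",d["color"][:,:,::-1]); print(c,d["intrinsics"],d["R"],d["t"])
    for l in ("wide_panel","narrow_panel","wide_foot","narrow_foot","rack","bail"):
        print(l,[(round(r["score"],2),[int(v) for v in r["rect"]]) for r in spotter.search_frame(c,l)])
E
```

```text
pics
{'clock': 0.0, 'qpos': array([ 5.16751969e+01,  9.11310811e+00,  9.15729294e+01,  1.37568671e-03,
        7.94245478e+01, -1.20374346e+01]), 'joint_velocities': array([-0.05296114,  0.13211807,  0.05812013, -0.05038271, -0.0581467 ,
        0.00443355]), 'effort': array([-8.19910674e-04, -3.85566509e+01, -3.22105193e+01,  7.00403634e-02,
        3.77513515e-02, -1.35608921e-04]), 'tcp_pos': array([0.25425306, 0.51501617, 0.21360785]), 'eef_rot': array([-9.01078717e+01,  2.43847211e-02, -2.62876452e+01]), 'force': array([ 1.56005788, -0.55435137,  0.21753544]), 'moment': array([-0.00741251, -0.00516683,  0.01104675]), 'opening': 0.091942480818717} 0.0187
scene [[389.38764242   0.         255.3402233 ]
 [  0.         389.38764242 184.86518909]
 [  0.           0.           1.        ]] [[-0.7629485   0.64641406  0.00764552]
 [ 0.52578131  0.62736241 -0.57443052]
 [-0.37611647 -0.43424103 -0.81851764]] [ 0.36821628 -0.18178941  1.44188611]
wide_panel [(0.82, [268, 248, 298, 304]), (0.79, [377, 202, 412, 263]), (0.72, [402, 257, 435, 316])]
narrow_panel [(0.91, [316, 211, 343, 252])
[... 276 characters left out ...]
(0.82, [154, 146, 235, 235])]
top [[386.0970762    0.         257.21485759]
 [  0.         386.0970762  191.80469946]
 [  0.           0.           1.        ]] [[-0.00871998 -0.99952111  0.02969016]
 [-0.98930053  0.00429907 -0.14582859]
 [ 0.14563111 -0.03064412 -0.98886426]] [0.00413376 0.52415226 1.25193438]
wide_panel [(0.81, [77, 232, 122, 262]), (0.7, [161, 158, 203, 174]), (0.64, [124, 263, 167, 291])]
narrow_panel [(0.65, [162, 221, 196, 228]), (0.3, [192, 117, 222, 136])]
wide_foot [(0.63, [378, 163, 403, 191]), (0.59, [166, 166, 204, 182])]
narrow_foot [(0.9, [164, 211, 200, 236]), (0.16, [317, 242, 357, 269])]
rack [(0.8, [236, 125, 338, 180])]
bail [(0.87, [234, 128, 341, 168])]
```

```bash
python3 - <<'E'
import cv2, numpy as np
a=cv2.imread("pics/scene0.png");b=cv2.imread("pics/top0.png")
a=cv2.resize(a[120:330,130:450],(800,525),interpolation=cv2.INTER_CUBIC)
b=cv2.resize(b[90:310,60:380],(800,550),interpolation=cv2.INTER_CUBIC)
cv2.imwrite("pics/scene1.png",a);cv2.imwrite("pics/top1.png",b)
E
```

```text
(no output)
```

View pics/scene1.png

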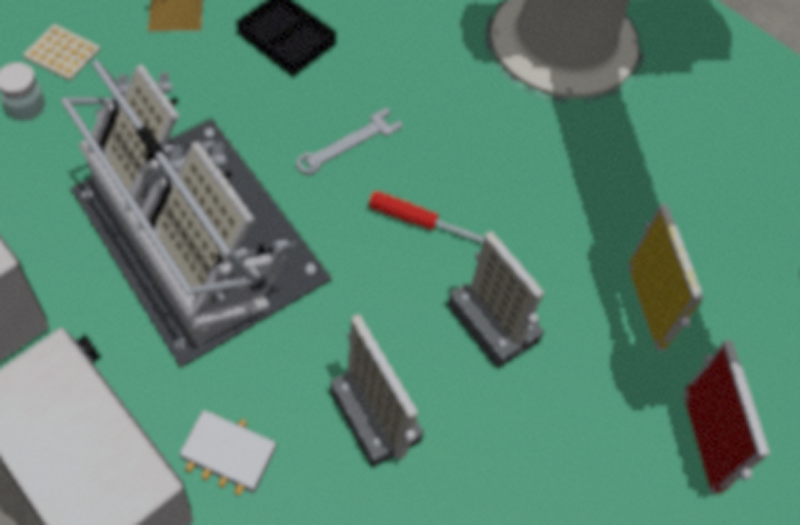

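View pics/top1.png

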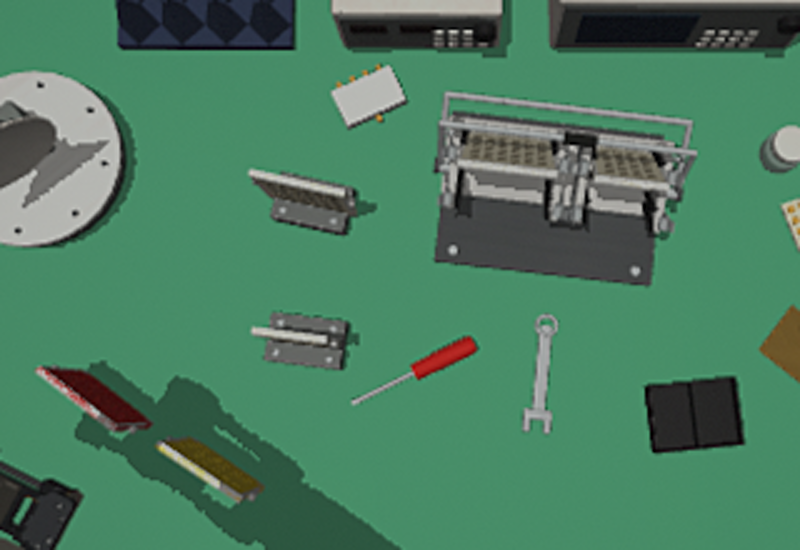

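```bash
cat > h.py <<'E'
from workcell import ctrl, capture, spotter
import numpy as np, cv2
from scipy.spatial.transform import Rotation as Ro
def tool():
    s=ctrl.sense(); R=Ro.from_euler('xyz',s["eef_rot"],degrees=True).as_matrix()
    return R,np.array(s["tcp_pos"])
def cam(d,T=None):  # K, R, t (world->cam)
    if "R" in d: return d["intrinsics"],d["R"],d["t"]
    R,p=T; M=np.eye(4);M[:3,:3]=R;M[:3,3]=p
    W=np.linalg.inv(M@d["tool_from_camera"]); return d["intrinsics"],W[:3,:3],W[:3,3]
def toz(c,uv,z):
    K,R,t=c; o=-R.T@t; uv=np.atleast_2d(np.array(uv,float))
    r=np.c_[uv,np.ones(len(uv))]@np.linalg.inv(K).T@R
    return o+r*((z-o[2])/r[:,2])[:,None]
def proj(c,X):
    K,R,t=c; q=np.atleast_2d(X)@R.T+t; q=q@K.T; return q[:,:2]/q[:,2:]
E
python3 - <<'E'
from h import *
np.set_printoptions(precision=4,suppress=True)
c=cam(capture("top"))
f=lambda l:np.array(l)/2.5+[60,90]
print("wide",toz(c,f([(250,173),(355,193)]),.15))
print("narrow",toz(c,f([(252,331),(326,341)]),.15))
print("base",toz(c,f([(435,261),(652,285),(452,250),(636,271)]),.004))
print("bail rubber",toz(c,f([(580,138)]),.2))
w=capture("wrist"); print(w["tool_from_camera"],w["intrinsics"])
E
```

```text
wide [[0.61   0.3013 0.15  ]
 [0.5847 0.1728 0.15  ]]
narrow [[0.4165 0.2936 0.15  ]
 [0.4039 0.2052 0.15  ]]
base [[ 0.5206  0.0792  0.004 ]
 [ 0.486  -0.2184  0.004 ]
 [ 0.5357  0.0559  0.004 ]
 [ 0.5055 -0.1969  0.004 ]]
bail rubber [[ 0.6403 -0.0992  0.2   ]]
[[-0.      0.9625  0.2711 -0.0757]
 [ 0.0002 -0.2711  0.9625 -0.1707]
 [ 1.      0.0001 -0.0001  0.0008]
 [ 0.      0.      0.      1.    ]] [[333.3588   0.     260.4779]
 [  0.     333.3588 192.966 ]
 [  0.       0.       1.    ]]
```

```bash
cat >> h.py <<'E'
def euler(e): return Ro.from_euler('xyz',e,degrees=True).as_matrix()
def plan(p,R,T=None,n=None,nd=3):
    """rows from measured pose (or T) to p,R"""
    import json
    R0,p0=T or tool(); dr=Ro.from_matrix(R0.T@R).as_rotvec(); d=np.array(p)-p0
    n=n or int(np.ceil(max(np.linalg.norm(d)/.036,np.linalg.norm(dr)/.11,1)))
    rows=[];Rc=R0;pc=p0.copy()
    for i in range(n):
        s=np.round(Rc.T@((p0+d*(i+1)/n)-pc)/.12,nd); w=np.round(Ro.from_matrix(Rc.T@R).as_rotvec()/(n-i)/.5,nd)
        pc=pc+Rc@s*.12; Rc=Rc@Ro.from_rotvec(w*.5).as_matrix()
        rows.append({k:float(v) for k,v in zip(("x","y","z","wx","wy","wz"),[*s,*w]) if v})
    print(n,"rows");[print(json.dumps(rows[i:i+8])) for i in range(0,n,8)]
    return Rc,pc
E
python3 - <<'E'
from h import *
T=(euler([-90,0,-26.29]),np.array([.255,.516,.215]))
T=plan([.50,.20,.30],euler([-90,0,-98]),T,nd=2)
plan([.50,-.08,.36],euler([-90,0,-98]),T,nd=2)
E
```

```text
12 rows
[{"x": 0.25, "y": -0.06, "z": -0.12, "wy": 0.21}, {"x": 0.26, "y": -0.06, "z": -0.1, "wy": 0.21}, {"x": 0.27, "y": -0.06, "z": -0.06, "wy": 0.21}, {"x": 0.28, "y": -0.06, "z": -0.04, "wy": 0.21}, {"x": 0.27, "y": -0.06, "z": -0.01, "wy": 0.21}, {"x": 0.28, "y": -0.05, "z": 0.02, "wy": 0.21}, {"x": 0.27, "y": -0.06, "z": 0.05, "wy": 0.21}, {"x": 0.27, "y": -0.06, "z": 0.08, "wy": 0.21}]
[{"x": 0.26, "y": -0.06, "z": 0.1, "wy": 0.21}, {"x": 0.24, "y": -0.06, "z": 0.13, "wy": 0.2}, {"x": 0.23, "y": -0.06, "z": 0.16, "wy": 0.21}, {"x": 0.21, "y": -0.06, "z": 0.18, "wy": 0.2}]
8 rows
[{"x": 0.29, "y": -0.06, "z": 0.04}, {"x": 0.29, "y": -0.06, "z": 0.04}, {"x": 0.29, "y": -0.07, "z": 0.04}, {"x": 0.29, "y": -0.06, "z": 0.04}, {"x": 0.29, "y": -0.06, "z": 0.04}, {"x": 0.29, "y": -0.06, "z": 0.04}, {"x": 0.29, "y": -0.07, "z": 0.04}, {"x": 0.29, "y": -0.06, "z": 0.04}]
```

Call:
drive_tool --deltas '[{"x":0.25,"y":-0.06,"z":-0.12,"wy":0.21},{"x":0.26,"y":-0.06,"z":-0.1,"wy":0.21},{"x":0.27,"y":-0.06,"z":-0.06,"wy":0.21},{"x":0.28,"y":-0.06,"z":-0.04,"wy":0.21},{"x":0.27,"y":-0.06,"z":-0.01,"wy":0.21},{"x":0.28,"y":-0.05,"z":0.02,"wy":0.21},{"x":0.27,"y":-0.06,"z":0.05,"wy":0.21},{"x":0.27,"y":-0.06,"z":0.08,"wy":0.21}]'

```text
$.deltas[0]: bad value
```

Call:
drive_tool --deltas '[{"x":0.26,"y":-0.06,"z":0.1,"wy":0.21},{"x":0.24,"y":-0.06,"z":0.13,"wy":0.2},{"x":0.23,"y":-0.06,"z":0.16,"wy":0.21},{"x":0.21,"y":-0.06,"z":0.18,"wy":0.2},{},{}]'

```text
$.deltas[0]: bad value
```

```bash
python3 - <<'E'
from h import *
import pickle
T=tool(); d=capture("wrist"); pickle.dump((d,T),open("w1.pkl","wb"))
print(T[1],ctrl.sense()["eef_rot"],ctrl.sense()["joint_velocities"].round(1))
c=cam(d,T); im=cv2.cvtColor(d["color"],cv2.COLOR_RGB2BGR); cv2.imwrite("pics/w1.png",cv2.resize(im,(800,600),interpolation=cv2.INTER_CUBIC))
for l in ("wide_panel","narrow_panel","wide_foot","narrow_foot"):
    print(l,[(round(r["score"],2),[int(v) for v in r["rect"]]) for r in spotter.search_frame("wrist",l)])
print(proj(c,[[.61,.3013,.15],[.5847,.1728,.15],[.4165,.2936,.15],[.4039,.2052,.15]])*[800/512,600/384])
E
```

```text
[0.25468497 0.51552043 0.21463299] [-8.99981550e+01 -3.23236628e-04 -2.62875479e+01] [-0.  -0.1 -0.  -0.   0.1  0. ]
wide_panel [(0.71, [220, 221, 361, 313]), (0.57, [14, 216, 190, 288])]
narrow_panel [(0.77, [106, 355, 167, 384])]
wide_foot []
narrow_foot [(0.63, [115, 348, 182, 382])]
[[355.51969004 891.80476598]
 [178.10477428 923.49952746]
 [193.85929282 706.35732473]
 [ 61.05381014 740.37212436]]
```

View pics/w1.png

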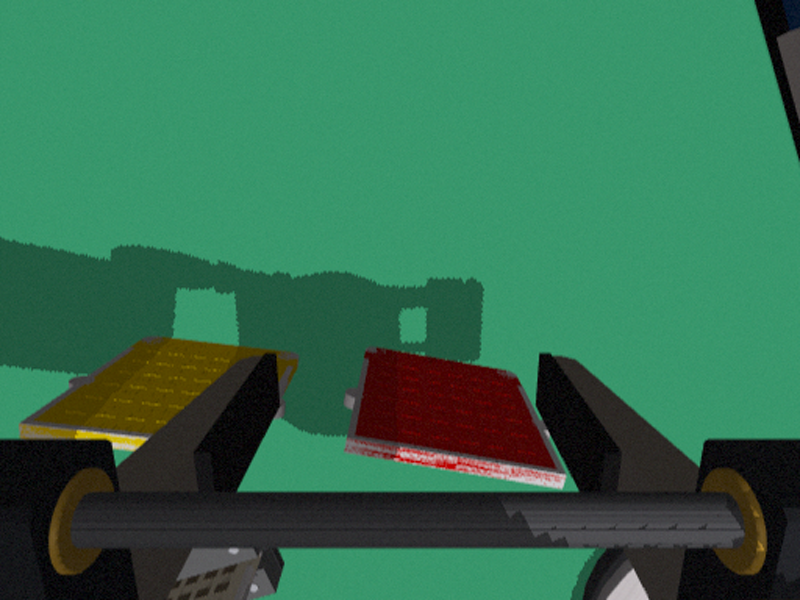

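Call:
drive_tool --deltas '[{"x":0.29,"y":-0.06,"z":0.04},{"x":0.29,"y":-0.06,"z":0.04},{"x":0.29,"y":-0.07,"z":0.04},{"x":0.29,"y":-0.06,"z":0.04},{"x":0.29,"y":-0.06,"z":0.04},{"x":0.29,"y":-0.06,"z":0.04},{"x":0.29,"y":-0.07,"z":0.04},{"x":0.29,"y":-0.06,"z":0.04}]'

```text
$.deltas[0]: bad value
```

Call:
drive_tool --deltas '[{},{}]'

```text
$.deltas[0]: bad value
```

```bash
python3 - <<'E'
from h import *
import pickle
T=tool(); d=capture("wrist"); pickle.dump((d,T),open("w2.pkl","wb"))
print(T[1],ctrl.sense()["eef_rot"],ctrl.sense()["qpos"].round(1))
im=cv2.cvtColor(d["color"],cv2.COLOR_RGB2BGR); cv2.imwrite("pics/w2.png",cv2.resize(im,(800,600),interpolation=cv2.INTER_CUBIC))
E
```

```text
[0.25467502 0.51549963 0.21459563] [-9.00019425e+01 -8.15900625e-04 -2.62919818e+01] [ 51.7   9.1  91.5  -0.   79.4 -12. ]
```

View pics/w2.png

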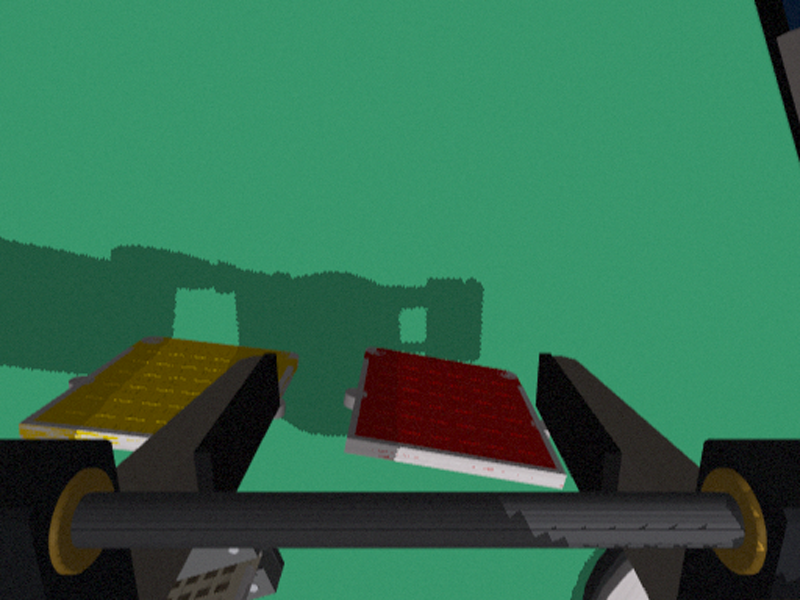

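```bash
python3 - <<'E'
s=open("h.py").read().replace(" if v}","}").replace("    return Rc,pc\n","    return Rc,pc\n")
s=s.replace("[*s,*w])}","[*s,*w])}|{'jaw':JAW}")+"JAW=-1\n"
open("h.py","w").write(s)
E
python3 - <<'E'
from h import *
T=(euler([-90,0,-26.29]),np.array([.255,.516,.215]))
T=plan([.55,.24,.38],euler([-90,0,-7]),T,nd=2)
plan([.60,-.07,.42],euler([-90,0,-7]),T,nd=2)
E
```

```text
13 rows
[{"x": 0.25, "y": -0.11, "z": -0.07, "wx": -0.0, "wy": -0.05, "wz": 0.0, "jaw": -1}, {"x": 0.24, "y": -0.1, "z": -0.09, "wx": -0.0, "wy": -0.05, "wz": 0.0, "jaw": -1}, {"x": 0.25, "y": -0.11, "z": -0.08, "wx": -0.0, "wy": -0.05, "wz": 0.0, "jaw": -1}, {"x": 0.24, "y": -0.1, "z": -0.1, "wx": -0.0, "wy": -0.05, "wz": 0.0, "jaw": -1}, {"x": 0.24, "y": -0.11, "z": -0.1, "wx": -0.0, "wy": -0.05, "wz": 0.0, "jaw": -1}, {"x": 0.24, "y": -0.1, "z": -0.1, "wx": -0.0, "wy": -0.05, "wz": 0.0, "jaw": -1}, {"x": 0.23, "y": -0.11, "z": -0.11, "wx": -0.0, "wy": -0.05, "wz": 0.0, "jaw": -1}, {"x": 0.23, "y": -0.11, "z": -0.12, "wx": -0.0, "wy": -0.05, "wz": 0.0, "jaw": -1}]
[{"x": 0.23, "y": -0.1, "z": -0.12, "wx": -0.0, "wy": -0.05, "wz": 0.0, "jaw": -1}, {"x": 0.22, "y": -0.11, "z": -0.13, "wx": -0.0, "wy": -0.06, "wz": 0.0, "jaw": -1}, {"x": 0.22, "y": -0.1, "z": -0.13, "wx": -0.0, "wy": -0.05, "wz": 0.0, "jaw": -1}, {"x": 0.22, "y": -0.11, "z": -0.14, "wx": -0.0, "wy": -0.06, "wz": 0.0, "jaw": -1}, {"x": 0.21, "y": -0.1, "z": -0.15, "wx": -0.0, "wy": -0.05, "wz": 0.0, "jaw": -1}]
9 rows
[{"x": 0.08, "y": -0.04, "z": -0.28, "wx": 0.0, "wy": -0.0, "wz": 0.0, "jaw": -1}, {"x": 0.08, "y": -0.04, "z": -0.28, "wx": 0.0, "wy": -0.0, "wz": 0.0, "jaw": -1}, {"x": 0.09, "y": -0.03, "z": -0.28, "wx": 0.0, "wy": -0.0, "wz": 0.0, "jaw": -1}, {"x": 0.08, "y": -0.04, "z": -0.28, "wx": 0.0, "wy": -0.0, "wz": 0.0, "jaw": -1}, {"x": 0.08, "y": -0.04, "z": -0.28, "wx": 0.0, "wy": -0.0, "wz": 0.0, "jaw": -1}, {"x": 0.08, "y": -0.04, "z": -0.28, "wx": 0.0, "wy": -0.0, "wz": 0.0, "jaw": -1}, {"x": 0.08, "y": -0.03, "z": -0.28, "wx": 0.0, "wy": -0.0, "wz": 0.0, "jaw": -1}, {"x": 0.09, "y": -0.04, "z": -0.27, "wx": 0.0, "wy": -0.0, "wz": 0.0, "jaw": -1}]
[{"x": 0.08, "y": -0.04, "z": -0.28, "wx": 0.0, "wy": -0.0, "wz": 0.0, "jaw": -1}]
```

Call:
drive_tool --deltas '[{"x":0.25,"y":-0.11,"z":-0.07,"wx":0,"wy":-0.05,"wz":0,"jaw":-1},{"x":0.24,"y":-0.1,"z":-0.09,"wx":0,"wy":-0.05,"wz":0,"jaw":-1},{"x":0.25,"y":-0.11,"z":-0.08,"wx":0,"wy":-0.05,"wz":0,"jaw":-1},{"x":0.24,"y":-0.1,"z":-0.1,"wx":0,"wy":-0.05,"wz":0,"jaw":-1},{"x":0.24,"y":-0.11,"z":-0.1,"wx":0,"wy":-0.05,"wz":0,"jaw":-1},{"x":0.24,"y":-0.1,"z":-0.1,"wx":0,"wy":-0.05,"wz":0,"jaw":-1},{"x":0.23,"y":-0.11,"z":-0.11,"wx":0,"wy":-0.05,"wz":0,"jaw":-1},{"x":0.23,"y":-0.11,"z":-0.12,"wx":0,"wy":-0.05,"wz":0,"jaw":-1}]' --grip_force 50

```text
clock: 1.77
tcp_pos: [0.437, 0.3444, 0.3173]
eef_rot: [-90.0, -0.0, -14.8]
force: [0.4, -0.5, 0.2]
opening: 0.092
```

Call:
drive_tool --deltas '[{"x":0.23,"y":-0.1,"z":-0.12,"wx":0,"wy":-0.05,"wz":0,"jaw":-1},{"x":0.22,"y":-0.11,"z":-0.13,"wx":0,"wy":-0.06,"wz":0,"jaw":-1},{"x":0.22,"y":-0.1,"z":-0.13,"wx":0,"wy":-0.05,"wz":0,"jaw":-1},{"x":0.22,"y":-0.11,"z":-0.14,"wx":0,"wy":-0.06,"wz":0,"jaw":-1},{"x":0.21,"y":-0.1,"z":-0.15,"wx":0,"wy":-0.05,"wz":0,"jaw":-1},{"x":0,"y":0,"z":0,"wx":0,"wy":0,"wz":0,"jaw":-1},{"x":0,"y":0,"z":0,"wx":0,"wy":0,"wz":0,"jaw":-1}]'

```text
clock: 2.35
tcp_pos: [0.5501, 0.2389, 0.3793]
eef_rot: [-90.0, -0.0, -7.2]
force: [-0.1, 0.1, -0.3]
opening: 0.0919
```

```bash
python3 - <<'E'
from h import *
import pickle
T=tool(); d=capture("wrist"); pickle.dump((d,T),open("w1.pkl","wb"))
print(T[1],ctrl.sense()["eef_rot"],ctrl.sense()["joint_velocities"].round(1))
c=cam(d,T); im=cv2.cvtColor(d["color"],cv2.COLOR_RGB2BGR); cv2.imwrite("pics/w3.png",cv2.resize(im,(800,600),interpolation=cv2.INTER_CUBIC))
for l in ("wide_panel","narrow_panel"):
    print(l,[(round(r["score"],2),[int(v) for v in r["rect"]]) for r in spotter.search_frame("wrist",l)])
print(proj(c,[[.61,.3013,.15],[.5847,.1728,.15],[.4165,.2936,.15],[.4039,.2052,.15]]))
E
```

```text
[0.55014319 0.23885984 0.37929692] [-8.99824366e+01  3.39651591e-02 -7.15698252e+00] [ 1.6 -0.6  1.4  0.1 -0.  -0. ]
wide_panel [(0.57, [449, 0, 463, 4])]
narrow_panel [(0.79, [215, 34, 298, 57]), (0.4, [0, 223, 155, 288])]
[[315.21099814 203.80936729]
 [211.08309986 197.05410423]
 [293.87222852  38.6626417 ]
 [212.85014482  37.32485369]]
```

View pics/w3.png

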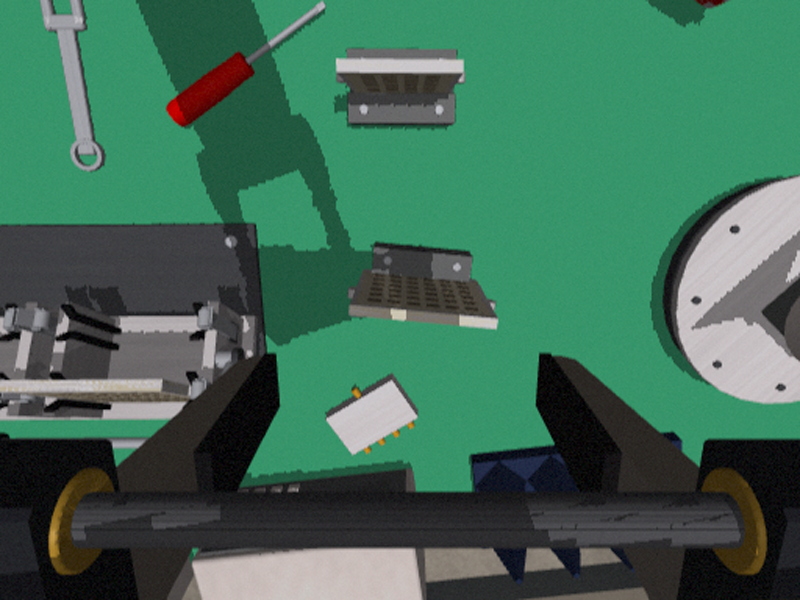

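Call:
drive_tool --deltas '[{"x":0.08,"y":-0.04,"z":-0.28,"wx":0,"wy":0,"wz":0,"jaw":-1},{"x":0.08,"y":-0.04,"z":-0.28,"wx":0,"wy":0,"wz":0,"jaw":-1},{"x":0.09,"y":-0.03,"z":-0.28,"wx":0,"wy":0,"wz":0,"jaw":-1},{"x":0.08,"y":-0.04,"z":-0.28,"wx":0,"wy":0,"wz":0,"jaw":-1},{"x":0.08,"y":-0.04,"z":-0.28,"wx":0,"wy":0,"wz":0,"jaw":-1},{"x":0.08,"y":-0.04,"z":-0.28,"wx":0,"wy":0,"wz":0,"jaw":-1},{"x":0.08,"y":-0.03,"z":-0.28,"wx":0,"wy":0,"wz":0,"jaw":-1},{"x":0.09,"y":-0.04,"z":-0.27,"wx":0,"wy":0,"wz":0,"jaw":-1}]'

```text
clock: 3.17
tcp_pos: [0.5941, -0.0357, 0.4148]
eef_rot: [-90.0, 0.0, -7.0]
force: [0.5, -0.2, -1.5]
opening: 0.092
```

Call:
drive_tool --deltas '[{"x":0.08,"y":-0.04,"z":-0.28,"wx":0,"wy":0,"wz":0,"jaw":-1},{"x":0,"y":0,"z":0,"wx":0,"wy":0,"wz":0,"jaw":-1},{"x":0,"y":0,"z":0,"wx":0,"wy":0,"wz":0,"jaw":-1}]'

```text
clock: 3.42
tcp_pos: [0.5999, -0.0702, 0.4192]
eef_rot: [-90.0, 0.1, -7.2]
force: [-0.1, 1.3, 0.0]
opening: 0.092
```

```bash
python3 - <<'E'
from h import *
import pickle
T=tool(); d=capture("wrist"); pickle.dump((d,T),open("w2.pkl","wb"))
print(T[1],ctrl.sense()["eef_rot"],ctrl.sense()["qpos"].round(1))
im=cv2.cvtColor(d["color"],cv2.COLOR_RGB2BGR); cv2.imwrite("pics/w4.png",cv2.resize(im,(800,600),interpolation=cv2.INTER_CUBIC))
E
```

```text
[ 0.59986241 -0.07017273  0.41918196] [-8.99525368e+01  5.30532191e-02 -7.06510917e+00] [ -18.    11.2   66.4    0.   102.5 -101. ]
```

View pics/w4.png

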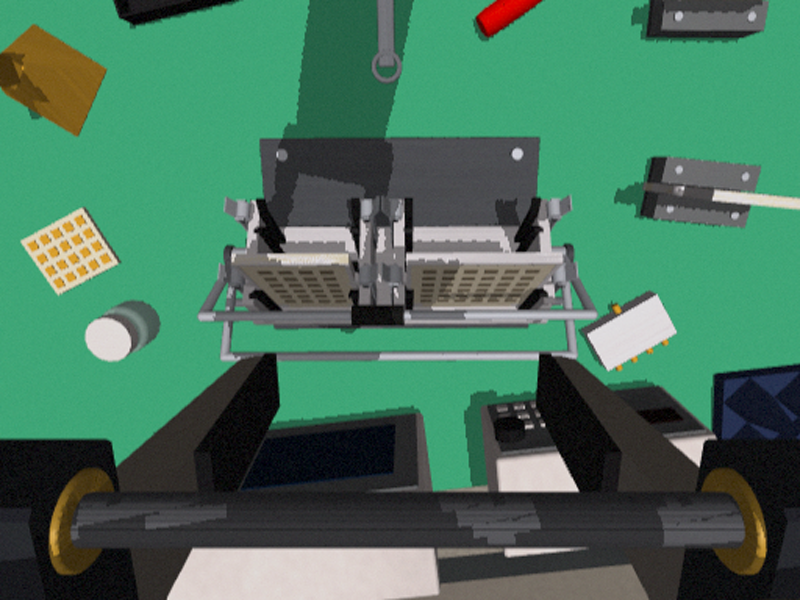

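```bash
python3 - <<'E'
import pickle,cv2,numpy as np
a=pickle.load(open("w1.pkl","rb"))[0]["color"][:,:,::-1];b=pickle.load(open("w2.pkl","rb"))[0]["color"][:,:,::-1]
m=np.zeros((600,800,3),np.uint8)
r=lambda im,x,y,w,h,s:cv2.resize(im[y:y+h,x:x+w],(w*s,h*s),interpolation=cv2.INTER_CUBIC)
m[:372,:798]=r(b,123,114,266,124,3)
m[380:580,:400]=r(a,220,165,100,50,4); m[380:580,400:800]=r(a,207,25,100,50,4)
cv2.imwrite("pics/m.png",cv2.convertScaleAbs(m,alpha=1.3))
E
```

```text
(no output)
```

View pics/m.png

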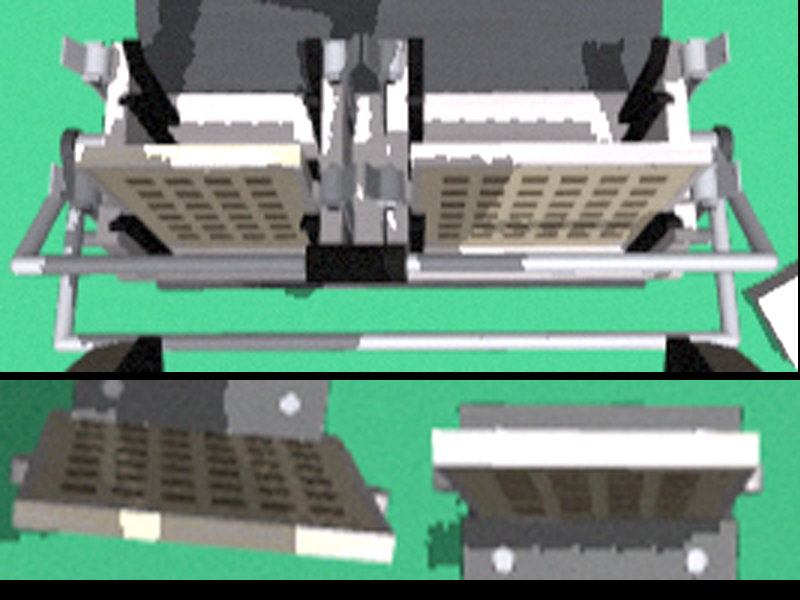

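```bash
cat >> h.py <<'E'
def rackT(v):
    return euler([0,0,v[2]])@euler([0,-30,0]), np.array([v[0],v[1],.045])
E
python3 - <<'E'
from h import *
import pickle
from scipy.optimize import least_squares
np.set_printoptions(precision=4,suppress=True)
d,T=pickle.load(open("w2.pkl","rb")); c=cam(d,T)
px=np.array([(80,146),(299,146),(80,166),(299,166),(414,145),(714,144),(414,165),(713,167)],float)
uv=(px+.5)/3-.5+[123,114]
X=np.array([(.056,-.127,.14),(.056,-.037,.14),(.064,-.127,.14),(.064,-.037,.14),(.056,.007,.14),(.056,.127,.14),(.064,.007,.14),(.064,.127,.14)])
def pr(v,X): R,p=rackT(v); return proj(c,X@R.T+p)
for nf in (3,):
  f=lambda v:(pr(v,X)-uv).ravel()
  r=least_squares(f,[.6,-.08,-7]); print(r.x,r.fun.reshape(-1,2))
v=r.x
rol=np.array([(0,-.127-.0095,.1005),(0,-.037+.0095,.1005),(0,.007-.0095,.1005),(0,.127+.0095,.1005)])
print("rollers",(pr(v,rol)-[123,114]+.5)*3-.5)
fl=np.array([(0,.067,0.),(0,-.082,0)])
print("floor mid",(pr(v,fl)-[123,114]+.5)*3-.5)
for a in np.arange(1,1.36,.05):
  s=lambda x,z:(.03+(x-.03)*np.cos(a)+(z-.062)*np.sin(a), .062-(x-.03)*np.sin(a)+(z-.062)*np.cos(a))
  P=[];
  for x in (0,.06):
    q=s(x,.152)
    P+=[(q[0],-.151,q[1]),(q[0],-.015 if x==0 else 0,q[1]),(q[0],.151,q[1])]
  print(round(a,2),((pr(v,np.array(P))-[123,114]+.5)*3-.5).round(0).tolist(),np.round(s(0,.152),3))
# panels
d,T=pickle.load(open("w1.pkl","rb")); c=cam(d,T)
g=lambda l,o:(np.array(l,float)+.5)/4-.5+o
for n,P,o,b in (("wide",[(15,120),(390,152),(14,147),(393,181)],[220,165],[(40,31),(330,57)]),("narrow",[(32,50),(357,50),(33,87),(360,87)],[207,25],[(60,137),(336,137)])):
  Q=toz(c,g(P,o),.15); print(n,Q,Q.mean(0)); e=Q[1]-Q[0]+Q[3]-Q[2]; print("len",np.linalg.norm(e)/2,"yaw",np.degrees(np.arctan2(-e[0],e[1])),"base",toz(c,g(b,o),.034))
E
```

```text
[ 0.6179 -0.079  -7.1007] [[-0.5241  0.1783]
 [ 1.3636  0.0818]
 [-1.0696 -0.1584]
 [ 1.1901 -0.2558]
 [-0.3626  0.368 ]
 [-0.5404  0.5728]
 [-0.3542  0.0298]
 [ 0.297  -0.7668]]
rollers [[ 95.8405  58.8352]
 [336.6032  58.5331]
 [391.8178  58.4638]
 [698.769   58.0786]]
floor mid [[521.9586 135.2743]
 [251.1231 135.622 ]]
1.0 [[14.0, 230.0], [358.0, 230.0], [776.0, 229.0], [52.0, 331.0], [397.0, 331.0], [742.0, 330.0]] [0.09  0.136]
1.05 [[16.0, 241.0], [358.0, 240.0], [774.0, 240.0], [55.0, 335.0], [397.0, 335.0], [739.0, 334.0]] [0.093 0.133]
1.1 [[19.0, 251.0], [358.0, 251.0], [772.0, 250.0], [59.0, 339.0], [397.0, 338.0], [736.0, 338.0]] [0.097 0.13 ]
1.15 [[21.0, 261.0], [359.0, 261.0], [770.0, 260.0], [62.0, 342.0], [398.0, 341.0], [733.0, 341.0]] [0.1   0.126]
1.2 [[24.0, 271.0], [359.0, 270.0], [768.0, 270.0], [66.0, 344.0], [398.0, 343.0], [730.0, 343.0]] [0.103 0.123]
1.25 [[27.0, 280.0], [359.0, 279.0], [765.0, 279.0], [69.0, 346.0], [398.0, 345.0], [727.0, 345.0]] [0.106 0.119]
1.3 [[29.0, 288.0], [360.0, 288.0], [763.0, 287.0], [73.0, 347.0], [398.0, 346.0], [724.0, 346.0]] [0.109 0.115]
1.35 [[32.0, 296.0], [360.0, 296.0], [760.0, 295.0], [76.0, 348.0], [398.0, 347.0], [720.0, 347.0]] [0.111 0.111]
wide [[0.5835 0.1885 0.15  ]
 [0.6087 0.3038 0.15  ]
 [0.5922 0.1869 0.15  ]
 [0.6185 0.304  0.15  ]] [0.6007 0.2458 0.15  ]
len 0.11901559085965113 yaw -12.492525565058338 base [[0.58   0.1866 0.034 ]
 [0.605  0.2993 0.034 ]]
narrow [[0.4039 0.2072 0.15  ]
 [0.4152 0.2959 0.15  ]
 [0.4133 0.2059 0.15  ]
 [0.4247 0.2958 0.15  ]] [0.4143 0.2512 0.15  ]
len 0.09007372416504514 yaw -7.2432755040726935 base [[0.413  0.2004 0.034 ]
 [0.4256 0.2993 0.034 ]]
```

```bash
python3 - <<'E'
from h import *
import h
T=(euler([-90,0,-7.08]),np.array([.6,-.070,.420]))
h.JAW=0.1
R=euler([-90,0,-102.5])
T=plan([.6005,.2455,.25],R,T,n=15,nd=2)
T=plan([.6005,.2455,.118],R,T,n=5,nd=3)
E
```

```text
15 rows
[{"x": -0.02, "y": 0.09, "z": 0.17, "wx": 0.0, "wy": 0.22, "wz": -0.0, "jaw": 0.1}, {"x": -0.04, "y": 0.1, "z": 0.17, "wx": -0.0, "wy": 0.22, "wz": -0.0, "jaw": 0.1}, {"x": -0.06, "y": 0.09, "z": 0.17, "wx": -0.0, "wy": 0.22, "wz": -0.0, "jaw": 0.1}, {"x": -0.08, "y": 0.1, "z": 0.16, "wx": 0.0, "wy": 0.22, "wz": -0.0, "jaw": 0.1}, {"x": -0.09, "y": 0.09, "z": 0.15, "wx": 0.0, "wy": 0.22, "wz": -0.0, "jaw": 0.1}, {"x": -0.11, "y": 0.1, "z": 0.13, "wx": 0.0, "wy": 0.22, "wz": -0.0, "jaw": 0.1}, {"x": -0.12, "y": 0.09, "z": 0.13, "wx": 0.0, "wy": 0.22, "wz": -0.0, "jaw": 0.1}, {"x": -0.14, "y": 0.1, "z": 0.11, "wx": 0.0, "wy": 0.22, "wz": -0.0, "jaw": 0.1}]
[{"x": -0.15, "y": 0.09, "z": 0.09, "wx": 0.0, "wy": 0.22, "wz": -0.0, "jaw": 0.1}, {"x": -0.15, "y": 0.09, "z": 0.08, "wx": 0.0, "wy": 0.23, "wz": -0.0, "jaw": 0.1}, {"x": -0.17, "y": 0.1, "z": 0.06, "wx": 0.0, "wy": 0.22, "wz": -0.0, "jaw": 0.1}, {"x": -0.17, "y": 0.09, "z": 0.04, "wx": 0.0, "wy": 0.23, "wz": -0.0, "jaw": 0.1}, {"x": -0.17, "y": 0.1, "z": 0.02, "wx": 0.0, "wy": 0.22, "wz": -0.0, "jaw": 0.1}, {"x": -0.18, "y": 0.09, "z": 0.0, "wx": 0.0, "wy": 0.23, "wz": -0.0, "jaw": 0.1}, {"x": -0.17, "y": 0.1, "z": -0.02, "wx": 0.0, "wy": 0.22, "wz": -0.0, "jaw": 0.1}]
5 rows
[{"x": -0.001, "y": 0.219, "z": 0.0, "wx": 0.0, "wy": 0.0, "wz": -0.0, "jaw": 0.1}, {"x": -0.0, "y": 0.22, "z": 0.001, "wx": 0.0, "wy": 0.0, "wz": -0.0, "jaw": 0.1}, {"x": -0.001, "y": 0.219, "z": 0.0, "wx": 0.0, "wy": 0.0, "wz": -0.0, "jaw": 0.1}, {"x": -0.0, "y": 0.219, "z": 0.001, "wx": 0.0, "wy": 0.0, "wz": -0.0, "jaw": 0.1}, {"x": -0.001, "y": 0.22, "z": -0.0, "wx": 0.0, "wy": 0.001, "wz": -0.0, "jaw": 0.1}]
```

Call:
drive_tool --deltas '[{"x":-0.02,"y":0.09,"z":0.17,"wx":0.0,"wy":0.22,"wz":0,"jaw":0.1},{"x":-0.04,"y":0.1,"z":0.17,"wx":0,"wy":0.22,"wz":0,"jaw":0.1},{"x":-0.06,"y":0.09,"z":0.17,"wx":0,"wy":0.22,"wz":0,"jaw":0.1},{"x":-0.08,"y":0.1,"z":0.16,"wx":0.0,"wy":0.22,"wz":0,"jaw":0.1},{"x":-0.09,"y":0.09,"z":0.15,"wx":0.0,"wy":0.22,"wz":0,"jaw":0.1},{"x":-0.11,"y":0.1,"z":0.13,"wx":0.0,"wy":0.22,"wz":0,"jaw":0.1},{"x":-0.12,"y":0.09,"z":0.13,"wx":0.0,"wy":0.22,"wz":0,"jaw":0.1},{"x":-0.14,"y":0.1,"z":0.11,"wx":0.0,"wy":0.22,"wz":0,"jaw":0.1}]'

```text
clock: 4.13
tcp_pos: [0.5995, 0.1021, 0.3281]
eef_rot: [-90.0, 0.0, -57.6]
force: [0.4, -0.2, 0.4]
opening: 0.042
```

Call:
drive_tool --deltas '[{"x":-0.15,"y":0.09,"z":0.09,"wx":0.0,"wy":0.22,"wz":0,"jaw":0.1},{"x":-0.15,"y":0.09,"z":0.08,"wx":0.0,"wy":0.23,"wz":0,"jaw":0.1},{"x":-0.17,"y":0.1,"z":0.06,"wx":0.0,"wy":0.22,"wz":0,"jaw":0.1},{"x":-0.17,"y":0.09,"z":0.04,"wx":0.0,"wy":0.23,"wz":0,"jaw":0.1},{"x":-0.17,"y":0.1,"z":0.02,"wx":0.0,"wy":0.22,"wz":0,"jaw":0.1},{"x":-0.18,"y":0.09,"z":0.0,"wx":0.0,"wy":0.23,"wz":0,"jaw":0.1},{"x":-0.17,"y":0.1,"z":-0.02,"wx":0.0,"wy":0.22,"wz":0,"jaw":0.1},{"x":0,"y":0,"z":0,"wx":0,"wy":0,"wz":0,"jaw":0.1}]'

```text
clock: 4.8
tcp_pos: [0.5967, 0.2506, 0.2461]
eef_rot: [-90.3, -0.0, -102.3]
force: [0.2, 0.4, -0.4]
opening: 0.0416
```

```bash
python3 - <<'E'
from h import *
import h
h.JAW=.1
s=ctrl.sense();print(s["tcp_pos"],s["eef_rot"],s["joint_velocities"].round(1),s["opening"])
plan([.6005,.2455,.25],euler([-90,0,-102.5]),n=1)
E
```

```text
[0.59668664 0.250608   0.24608868] [-9.03183470e+01 -2.24650901e-02 -1.02344411e+02] [ -3.1  -1.8  -0.4  -2.2   1.8 -12.3] 0.041632074238509544
1 rows
[{"x": 0.035, "y": -0.033, "z": 0.04, "wx": 0.011, "wy": 0.005, "wz": 0.001, "jaw": 0.1}]
```

Call:
drive_tool --deltas '[{"x":0,"y":0.219,"z":0.0,"wx":0.0,"wy":0.0,"wz":0,"jaw":0.1},{"x":0,"y":0.22,"z":0,"wx":0.0,"wy":0.0,"wz":0,"jaw":0.1},{"x":0,"y":0.219,"z":0.0,"wx":0.0,"wy":0.0,"wz":0,"jaw":0.1},{"x":0,"y":0.219,"z":0,"wx":0.0,"wy":0.0,"wz":0,"jaw":0.1},{"x":0,"y":0.22,"z":0,"wx":0.0,"wy":0,"wz":0,"jaw":0.1},{"x":0,"y":0,"z":0,"wx":0,"wy":0,"wz":0,"jaw":0.1},{"x":0,"y":0,"z":0,"wx":0,"wy":0,"wz":0,"jaw":0.1}]'

```text
clock: 5.38
tcp_pos: [0.5986, 0.2458, 0.117]
eef_rot: [-90.2, -0.1, -102.3]
force: [-1.0, -0.2, 0.3]
opening: 0.0411
```

```bash
python3 - <<'E'
from h import *
import h
h.JAW=.1
s=ctrl.sense();print(s["tcp_pos"],s["eef_rot"],s["joint_velocities"].round(1),s["opening"])
plan([.6005,.2455,.118],euler([-90,0,-102.5]),n=1)
E
```

```text
[0.59857475 0.24575195 0.11697975] [-9.01706600e+01 -7.53673804e-02 -1.02340063e+02] [-0.3 -2.1 -3.6  0.1 -0.1  0.4] 0.041069226449946
1 rows
[{"x": -0.001, "y": -0.009, "z": 0.016, "wx": 0.006, "wy": 0.006, "wz": 0.003, "jaw": 0.1}]
```

Within 2 mm. Close, then lift.

Call:
drive_tool --deltas '[{"x":0,"y":0,"z":0.015,"wx":0,"wy":0,"wz":0,"jaw":1},{"x":0,"y":0,"z":0,"wx":0,"wy":0,"wz":0,"jaw":1},{"x":0,"y":0,"z":0,"wx":0,"wy":0,"wz":0,"jaw":1},{"x":0,"y":0,"z":0,"wx":0,"wy":0,"wz":0,"jaw":1},{"x":0,"y":0,"z":0,"wx":0,"wy":0,"wz":0,"jaw":1},{"x":0,"y":0,"z":0,"wx":0,"wy":0,"wz":0,"jaw":1}]' --grip_force 50

```text
clock: 5.88
tcp_pos: [0.6016, 0.2451, 0.1186]
eef_rot: [-90.1, 0.0, -102.5]
force: [-3.0, 0.1, 4.4]
opening: 0.0076
```

```bash
cat >> h.py <<'E'
RV=np.array([.618,-.079,-7.1])
def rk(q):
    R,p=rackT(RV); return R@np.array(q)+p
def rkR():
    R,_=rackT(RV); return np.c_[-R[:,1],-R[:,2],R[:,0]]
def inrack():
    s=ctrl.sense();R,p=rackT(RV); Rt,pt=tool()
    print("rack tcp mm",(R.T@(pt-p)*1000).round(1),"rot err",np.degrees(Ro.from_matrix(rkR().T@Rt).as_rotvec()).round(2),"F rack",(R.T@s["force"]).round(1),"open",round(s["opening"],4),"t",s["clock"],"v",np.abs(s["joint_velocities"]).max().round(1))
E
python3 - <<'E'
from h import *
import h
h.JAW=1
s=ctrl.sense();print(s["tcp_pos"],s["eef_rot"],s["opening"],s["force"])
T=tool()
T=plan([.6,.2455,.16],T[0],T,n=2,nd=2)
T=plan([.52,.22,.31],T[0],T,n=5,nd=2)
T=plan(rk([0,.067,.26]),rkR(),T,n=8,nd=3)
print(rk([0,.067,.26]))
E
```

```text
[0.60163615 0.24514576 0.11862385] [-9.00729150e+01  2.10954603e-02 -1.02494049e+02] 0.007633008601378991 [-2.99194313  0.1068148   4.41380001]
2 rows
[{"x": -0.0, "y": -0.17, "z": -0.01, "wx": 0.0, "wy": 0.0, "wz": 0.0, "jaw": 1}, {"x": -0.0, "y": -0.17, "z": -0.0, "wx": 0.0, "wy": 0.0, "wz": 0.0, "jaw": 1}]
5 rows
[{"x": 0.07, "y": -0.25, "z": -0.12, "wx": 0.0, "wy": 0.0, "wz": 0.0, "jaw": 1}, {"x": 0.07, "y": -0.25, "z": -0.12, "wx": 0.0, "wy": 0.0, "wz": 0.0, "jaw": 1}, {"x": 0.07, "y": -0.25, "z": -0.13, "wx": 0.0, "wy": 0.0, "wz": 0.0, "jaw": 1}, {"x": 0.07, "y": -0.25, "z": -0.12, "wx": 0.0, "wy": 0.0, "wz": 0.0, "jaw": 1}, {"x": 0.07, "y": -0.25, "z": -0.12, "wx": 0.0, "wy": 0.0, "wz": 0.0, "jaw": 1}]
8 rows
[{"x": 0.225, "y": 0.041, "z": 0.026, "wx": 0.131, "wy": -0.023, "wz": 0.006, "jaw": 1}, {"x": 0.226, "y": 0.042, "z": 0.02, "wx": 0.131, "wy": -0.023, "wz": 0.006, "jaw": 1}, {"x": 0.226, "y": 0.042, "z": 0.015, "wx": 0.131, "wy": -0.023, "wz": 0.006, "jaw": 1}, {"x": 0.227, "y": 0.042, "z": 0.01, "wx": 0.131, "wy": -0.023, "wz": 0.006, "jaw": 1}, {"x": 0.226, "y": 0.042, "z": 0.004, "wx": 0.131, "wy": -0.023, "wz": 0.006, "jaw": 1}, {"x": 0.227, "y": 0.041, "z": -0.001, "wx": 0.131, "wy": -0.023, "wz": 0.006, "jaw": 1}, {"x": 0.227, "y": 0.041, "z": -0.007, "wx": 0.131, "wy": -0.023, "wz": 0.006, "jaw": 1}, {"x": 0.227, "y": 0.039, "z": -0.011, "wx": 0.132, "wy": -0.023, "wz": 0.006, "jaw": 1}]
[0.49727815 0.00355443 0.2701666 ]
```

Call:
drive_tool --deltas '[{"x":0,"y":-0.17,"z":0,"wx":0.0,"wy":0.0,"wz":0.0,"jaw":1},{"x":0,"y":-0.17,"z":0,"wx":0.0,"wy":0.0,"wz":0.0,"jaw":1},{"x":0.07,"y":-0.25,"z":-0.12,"wx":0.0,"wy":0.0,"wz":0.0,"jaw":1},{"x":0.07,"y":-0.25,"z":-0.12,"wx":0.0,"wy":0.0,"wz":0.0,"jaw":1},{"x":0.07,"y":-0.25,"z":-0.13,"wx":0.0,"wy":0.0,"wz":0.0,"jaw":1},{"x":0.07,"y":-0.25,"z":-0.12,"wx":0.0,"wy":0.0,"wz":0.0,"jaw":1},{"x":0.07,"y":-0.25,"z":-0.12,"wx":0.0,"wy":0.0,"wz":0.0,"jaw":1}]'

```text
clock: 6.47
tcp_pos: [0.5204, 0.2193, 0.3094]
eef_rot: [-90.0, -0.0, -102.5]
force: [0.5, 0.6, -1.8]
opening: 0.0079
```

Call:
drive_tool --deltas '[{"x":0.225,"y":0.041,"z":0.026,"wx":0.131,"wy":-0.023,"wz":0.006,"jaw":1},{"x":0.226,"y":0.042,"z":0.02,"wx":0.131,"wy":-0.023,"wz":0.006,"jaw":1},{"x":0.226,"y":0.042,"z":0.015,"wx":0.131,"wy":-0.023,"wz":0.006,"jaw":1},{"x":0.227,"y":0.042,"z":0.01,"wx":0.131,"wy":-0.023,"wz":0.006,"jaw":1},{"x":0.226,"y":0.042,"z":0.004,"wx":0.131,"wy":-0.023,"wz":0.006,"jaw":1},{"x":0.227,"y":0.041,"z":-0.001,"wx":0.131,"wy":-0.023,"wz":0.006,"jaw":1},{"x":0.227,"y":0.041,"z":-0.007,"wx":0.131,"wy":-0.023,"wz":0.006,"jaw":1},{"x":0.227,"y":0.039,"z":-0.011,"wx":0.132,"wy":-0.023,"wz":0.006,"jaw":1}]'

```text
clock: 7.13
tcp_pos: [0.4981, 0.0023, 0.2688]
eef_rot: [-59.8, -0.1, -97.0]
force: [-0.1, 0.3, -1.6]
opening: 0.0077
```

Call:
drive_tool --deltas '[{"x":0,"y":0,"z":0,"wx":0,"wy":0,"wz":0,"jaw":1},{"x":0,"y":0,"z":0,"wx":0,"wy":0,"wz":0,"jaw":1},{"x":0,"y":0,"z":0,"wx":0,"wy":0,"wz":0,"jaw":1}]'

```text
clock: 7.38
tcp_pos: [0.499, 0.0032, 0.2699]
eef_rot: [-59.9, -0.0, -97.1]
force: [-0.2, -0.0, -2.6]
opening: 0.0078
```

```bash
python3 - <<'E'
from h import *
import h,pickle
h.JAW=1
inrack()
T=tool()
plan(rk([0,.067,.26]),rkR(),n=1)
# wrist picture with predicted panel-in-slot overlay + scene crop
d=capture("wrist");pickle.dump((d,T),open("w5.pkl","wb")); c=cam(d,T); im=cv2.cvtColor(d["color"],cv2.COLOR_RGB2BGR)
R,p=T
def dots(im,c,X,col):
    for u in proj(c,X): cv2.circle(im,tuple(int(v*8) for v in u),8,col,-1,cv2.LINE_AA,3)
dots(im,c,np.array([[s*.06,-.032+h_*.14,0] for s in(-1,1) for h_ in(0,1)])@R.T+p,(255,0,255))
a=im
d=capture("scene"); b=cv2.cvtColor(d["color"],cv2.COLOR_RGB2BGR); c=cam(d)
dots(b,c,np.array([[s*.06,-.032+h_*.14,0] for s in(-1,1) for h_ in(0,1)])@R.T+p,(255,0,255))
Rr,pr=rackT(RV)
dots(b,c,np.array([[0,y,z] for y in(.007,.127) for z in(.0,.14)])@Rr.T+pr,(255,255,0))
b=cv2.resize(b[110:260,140:290],(400,400),interpolation=cv2.INTER_CUBIC)
a=cv2.resize(a,(400,300))
m=np.zeros((400,800,3),np.uint8);m[:300,:400]=a;m[:,400:]=b
cv2.imwrite("pics/m2.png",m)
E
```

```text
rack tcp mm [  1.4  66.9 258.9] rot err [ 0.08  0.02 -0.03] F rack [-1.5 -0.  -2.1] open 0.0078 t 7.3833 v 2.0
1 rows
[{"x": -0.001, "y": -0.009, "z": -0.011, "wx": -0.003, "wy": -0.001, "wz": 0.001, "jaw": 1}]
```

View pics/m2.png

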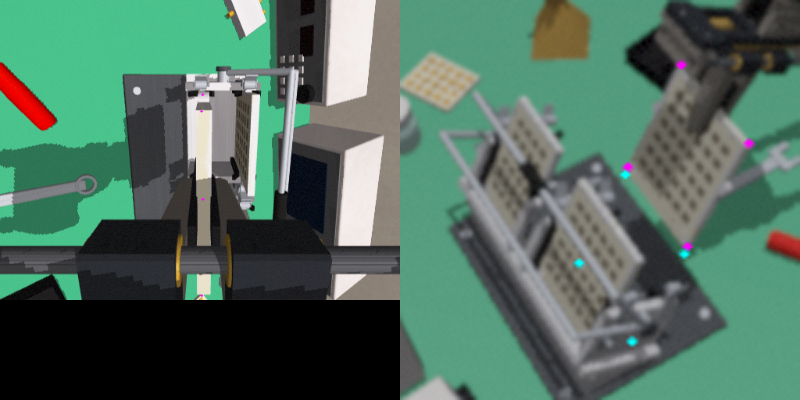

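Call:
drive_tool --deltas '[{"x":0,"y":0.17,"z":-0.011,"wx":0,"wy":0,"wz":0,"jaw":1},{"x":0,"y":0.17,"z":0,"wx":0,"wy":0,"wz":0,"jaw":1},{"x":0,"y":0.17,"z":0,"wx":0,"wy":0,"wz":0,"jaw":1},{"x":0,"y":0.15,"z":0,"wx":0,"wy":0,"wz":0,"jaw":1},{"x":0,"y":0,"z":0,"wx":0,"wy":0,"wz":0,"jaw":1}]'

```text
clock: 7.9
tcp_pos: [0.5367, -0.0005, 0.1969]
eef_rot: [-60.3, -0.0, -97.0]
force: [-0.5, -0.1, -2.9]
opening: 0.0077
```

```bash
python3 -c "
from h import *
inrack()"
```

```text
rack tcp mm [ -2.3  67.9 176.8] rot err [-0.27 -0.13  0.05] F rack [-1.9 -0.1 -2.2] open 0.0077 t 7.9 v 3.8
```

Call:
drive_tool --deltas '[{"x":0,"y":0.1,"z":0,"wx":0,"wy":0,"wz":0,"jaw":1},{"x":0,"y":0.1,"z":0,"wx":0,"wy":0,"wz":0,"jaw":1},{"x":0,"y":0.1,"z":0,"wx":0,"wy":0,"wz":0,"jaw":1},{"x":0,"y":0,"z":0,"wx":0,"wy":0,"wz":0,"jaw":1}]'

```text
clock: 8.23
tcp_pos: [0.5548, -0.0033, 0.1679]
eef_rot: [-60.1, -0.0, -97.0]
force: [-0.8, -2.5, -3.7]
opening: 0.0077
```

```bash
python3 -c "
from h import *
inrack()"
```

```text
rack tcp mm [ -1.   67.3 142.5] rot err [-0.1 -0.1  0. ] F rack [-2.3 -2.6 -2.9] open 0.0077 t 8.2333 v 2.3
```

Call:
drive_tool --deltas '[{"x":0,"y":0.05,"z":0,"wx":0,"wy":0,"wz":0,"jaw":1},{"x":0,"y":0.05,"z":0,"wx":0,"wy":0,"wz":0,"jaw":1},{"x":0,"y":0.05,"z":0,"wx":0,"wy":0,"wz":0,"jaw":1},{"x":0,"y":0.05,"z":0,"wx":0,"wy":0,"wz":0,"jaw":1}]'

```text
clock: 8.57
tcp_pos: [0.5665, -0.0052, 0.1493]
eef_rot: [-60.0, -0.1, -97.0]
force: [-9.3, -1.7, 3.5]
opening: 0.0073
```

Call:
drive_tool --deltas '[{"x":0,"y":0.04,"z":0,"wx":0,"wy":0,"wz":0,"jaw":1},{"x":0,"y":0.04,"z":0,"wx":0,"wy":0,"wz":0,"jaw":1},{"x":0,"y":0,"z":0,"wx":0,"wy":0,"wz":0,"jaw":1}]'

```text
clock: 8.82
tcp_pos: [0.5716, -0.006, 0.1399]
eef_rot: [-60.0, -0.1, -97.1]
force: [-0.8, -1.9, -5.6]
opening: 0.0079
```

```bash
python3 -c "
from h import *
inrack()"
```

```text
rack tcp mm [ -0.2  66.7 109.8] rot err [ 0.01 -0.07 -0.03] F rack [-3.3 -2.  -4.5] open 0.0079 t 8.8167 v 0.5
```

Call:
drive_tool --deltas '[{"x":0,"y":0.02,"z":0,"wx":0,"wy":0,"wz":0,"jaw":1},{"x":0,"y":0.02,"z":0,"wx":0,"wy":0,"wz":0,"jaw":1},{"x":0,"y":0,"z":0,"wx":0,"wy":0,"wz":0,"jaw":1}]'

```text
clock: 9.07
tcp_pos: [0.5726, -0.0059, 0.1388]
eef_rot: [-60.2, -0.1, -96.9]
force: [-50.3, -2.0, 40.3]
opening: 0.0077
```

```bash
python3 -c "
from h import *
inrack()"
```

```text
rack tcp mm [  0.   67.  108.3] rot err [-0.19 -0.23 -0.02] F rack [-22.9  -8.2  59.7] open 0.0077 t 9.0667 v 0.7
```

Call:
drive_tool --deltas '[{"x":0,"y":-0.025,"z":0,"wx":0,"wy":0,"wz":0,"jaw":1},{"x":0,"y":0,"z":0,"wx":0,"wy":0,"wz":0,"jaw":0.4},{"x":0,"y":0,"z":0,"wx":0,"wy":0,"wz":0,"jaw":0.4},{"x":0,"y":0,"z":0,"wx":0,"wy":0,"wz":0,"jaw":0.4},{"x":0,"y":-0.25,"z":0,"wx":0,"wy":0,"wz":0,"jaw":0.4},{"x":0,"y":-0.3,"z":0,"wx":0,"wy":0,"wz":0,"jaw":0.4},{"x":0,"y":-0.3,"z":0,"wx":0,"wy":0,"wz":0,"jaw":0.4},{"x":0,"y":-0.3,"z":0,"wx":0,"wy":0,"wz":0,"jaw":0.4}]'

```text
clock: 9.73
tcp_pos: [0.5036, 0.0028, 0.2598]
eef_rot: [-59.8, -0.0, -97.1]
force: [-0.1, 0.0, -0.1]
opening: 0.0276
```

```bash
python3 - <<'E'
from h import *
import h
h.JAW=.1
inrack()
R=euler([-90,0,-97.2]); T=tool()
T=plan([.4143,.2512,.26],R,T,nd=3)
T=plan([.4143,.2512,.118],R,T,n=5,nd=3)
E
```

```text
rack tcp mm [  0.3  67.  247.9] rot err [ 0.16 -0.02 -0.01] F rack [-0.1  0.  -0.1] open 0.0276 t 9.7333 v 63.0
8 rows
[{"x": -0.245, "y": -0.063, "z": -0.107, "wx": -0.132, "wy": 0.0, "wz": -0.0, "jaw": 0.1}, {"x": -0.246, "y": -0.055, "z": -0.111, "wx": -0.132, "wy": 0.001, "wz": -0.0, "jaw": 0.1}, {"x": -0.245, "y": -0.048, "z": -0.115, "wx": -0.131, "wy": 0.0, "wz": -0.0, "jaw": 0.1}, {"x": -0.245, "y": -0.04, "z": -0.118, "wx": -0.132, "wy": 0.001, "wz": -0.0, "jaw": 0.1}, {"x": -0.245, "y": -0.033, "z": -0.12, "wx": -0.131, "wy": 0.001, "wz": -0.0, "jaw": 0.1}, {"x": -0.246, "y": -0.025, "z": -0.122, "wx": -0.132, "wy": 0.0, "wz": -0.0, "jaw": 0.1}, {"x": -0.245, "y": -0.016, "z": -0.123, "wx": -0.131, "wy": 0.001, "wz": -0.0, "jaw": 0.1}, {"x": -0.245, "y": -0.008, "z": -0.125, "wx": -0.132, "wy": 0.0, "wz": -0.0, "jaw": 0.1}]
5 rows
[{"x": 0.0, "y": 0.237, "z": 0.0, "wx": 0.0, "wy": 0.0, "wz": -0.0, "jaw": 0.1}, {"x": 0.0, "y": 0.236, "z": 0.0, "wx": 0.0, "wy": 0.0, "wz": -0.0, "jaw": 0.1}, {"x": 0.0, "y": 0.237, "z": 0.0, "wx": 0.0, "wy": 0.0, "wz": -0.0, "jaw": 0.1}, {"x": 0.0, "y": 0.236, "z": 0.0, "wx": 0.0, "wy": 0.0, "wz": -0.0, "jaw": 0.1}, {"x": 0.0, "y": 0.237, "z": 0.0, "wx": 0.0, "wy": 0.0, "wz": -0.0, "jaw": 0.1}]
```

Call:
drive_tool --deltas '[{"x":-0.245,"y":-0.063,"z":-0.107,"wx":-0.132,"wy":0.0,"wz":0,"jaw":0.1},{"x":-0.246,"y":-0.055,"z":-0.111,"wx":-0.132,"wy":0.001,"wz":0,"jaw":0.1},{"x":-0.245,"y":-0.048,"z":-0.115,"wx":-0.131,"wy":0.0,"wz":0,"jaw":0.1},{"x":-0.245,"y":-0.04,"z":-0.118,"wx":-0.132,"wy":0.001,"wz":0,"jaw":0.1},{"x":-0.245,"y":-0.033,"z":-0.12,"wx":-0.131,"wy":0.001,"wz":0,"jaw":0.1},{"x":-0.246,"y":-0.025,"z":-0.122,"wx":-0.132,"wy":0.0,"wz":0,"jaw":0.1},{"x":-0.245,"y":-0.016,"z":-0.123,"wx":-0.131,"wy":0.001,"wz":0,"jaw":0.1},{"x":-0.245,"y":-0.008,"z":-0.125,"wx":-0.132,"wy":0.0,"wz":0,"jaw":0.1}]'

```text
clock: 10.4
tcp_pos: [0.4148, 0.2533, 0.2591]
eef_rot: [-90.1, 0.1, -97.2]
force: [1.1, 0.2, -0.6]
opening: 0.0413
```

Call:
drive_tool --deltas '[{"x":0,"y":0,"z":0,"wx":0,"wy":0,"wz":0,"jaw":0.1},{"x":0,"y":0,"z":0,"wx":0,"wy":0,"wz":0,"jaw":0.1},{"x":0,"y":0,"z":0,"wx":0,"wy":0,"wz":0,"jaw":0.1}]'

```text
clock: 10.65
tcp_pos: [0.4152, 0.2508, 0.2583]
eef_rot: [-90.0, 0.0, -97.2]
force: [0.5, 0.3, 0.2]
opening: 0.0414
```

```bash
python3 - <<'E'
from h import *
import h
h.JAW=.1
s=ctrl.sense();print(s["tcp_pos"],s["eef_rot"])
plan([.4143,.2512,.26],euler([-90,0,-97.2]),n=1)
E
```

```text
[0.41519453 0.2508287  0.25830552] [-9.00058115e+01  3.78962305e-03 -9.71895280e+01]
1 rows
[{"x": -0.002, "y": -0.014, "z": -0.008, "wx": 0.0, "wy": 0.0, "wz": -0.0, "jaw": 0.1}]
```

Call:
drive_tool --deltas '[{"x":0,"y":0.234,"z":-0.008,"wx":0,"wy":0,"wz":0,"jaw":0.1},{"x":0,"y":0.234,"z":0,"wx":0,"wy":0,"wz":0,"jaw":0.1},{"x":0,"y":0.234,"z":0,"wx":0,"wy":0,"wz":0,"jaw":0.1},{"x":0,"y":0.234,"z":0,"wx":0,"wy":0,"wz":0,"jaw":0.1},{"x":0,"y":0.233,"z":0,"wx":0,"wy":0,"wz":0,"jaw":0.1},{"x":0,"y":0,"z":0,"wx":0,"wy":0,"wz":0,"jaw":0.1},{"x":0,"y":0,"z":0,"wx":0,"wy":0,"wz":0,"jaw":0.1}]'

```text
clock: 11.23
tcp_pos: [0.4128, 0.2499, 0.1174]
eef_rot: [-90.2, -0.1, -97.3]
force: [-0.3, 0.0, 1.3]
opening: 0.0412
```

Call:
drive_tool --deltas '[{"x":0,"y":0,"z":0,"wx":0,"wy":0,"wz":0,"jaw":1},{"x":0,"y":0,"z":0,"wx":0,"wy":0,"wz":0,"jaw":1},{"x":0,"y":0,"z":0,"wx":0,"wy":0,"wz":0,"jaw":1},{"x":0,"y":0,"z":0,"wx":0,"wy":0,"wz":0,"jaw":1},{"x":0,"y":0,"z":0,"wx":0,"wy":0,"wz":0,"jaw":1},{"x":0,"y":0,"z":0,"wx":0,"wy":0,"wz":0,"jaw":1}]'

```text
clock: 11.73
tcp_pos: [0.4138, 0.2512, 0.1186]
eef_rot: [-90.0, 0.0, -97.2]
force: [-1.0, 0.0, 3.0]
opening: 0.008
```

```bash
python3 - <<'E'
from h import *
import h
h.JAW=1
s=ctrl.sense();print(s["tcp_pos"],s["eef_rot"],s["opening"],s["force"])
T=tool()
T=plan([.415,.2505,.16],T[0],T,n=2,nd=2)
T=plan([.43,.2,.33],T[0],T,n=5,nd=2)
T=plan(rk([0,-.082,.26]),rkR(),T,n=10,nd=3)
E
```

```text
[0.41383343 0.25120734 0.1185666 ] [-9.00488091e+01  2.04143117e-02 -9.72119894e+01] 0.008025829580473983 [-0.99784382  0.04175363  3.03944851]
2 rows
[{"x": 0.0, "y": -0.17, "z": 0.01, "wx": 0.0, "wy": 0.0, "wz": 0.0, "jaw": 1}, {"x": 0.0, "y": -0.18, "z": 0.0, "wx": 0.0, "wy": 0.0, "wz": 0.0, "jaw": 1}]
5 rows
[{"x": 0.08, "y": -0.28, "z": 0.04, "wx": 0.0, "wy": 0.0, "wz": 0.0, "jaw": 1}, {"x": 0.08, "y": -0.28, "z": 0.03, "wx": 0.0, "wy": 0.0, "wz": 0.0, "jaw": 1}, {"x": 0.08, "y": -0.29, "z": 0.04, "wx": 0.0, "wy": 0.0, "wz": 0.0, "jaw": 1}, {"x": 0.08, "y": -0.28, "z": 0.03, "wx": 0.0, "wy": 0.0, "wz": 0.0, "jaw": 1}, {"x": 0.09, "y": -0.28, "z": 0.04, "wx": 0.0, "wy": 0.0, "wz": 0.0, "jaw": 1}]
10 rows
[{"x": 0.279, "y": 0.049, "z": 0.076, "wx": 0.105, "wy": -0.0, "wz": 0.0, "jaw": 1}, {"x": 0.279, "y": 0.054, "z": 0.073, "wx": 0.105, "wy": -0.0, "wz": 0.0, "jaw": 1}, {"x": 0.279, "y": 0.057, "z": 0.071, "wx": 0.105, "wy": -0.0, "wz": 0.0, "jaw": 1}, {"x": 0.28, "y": 0.061, "z": 0.067, "wx": 0.105, "wy": -0.001, "wz": 0.0, "jaw": 1}, {"x": 0.279, "y": 0.064, "z": 0.064, "wx": 0.105, "wy": -0.0, "wz": 0.0, "jaw": 1}, {"x": 0.279, "y": 0.068, "z": 0.06, "wx": 0.105, "wy": -0.001, "wz": 0.0, "jaw": 1}, {"x": 0.279, "y": 0.07, "z": 0.057, "wx": 0.105, "wy": -0.0, "wz": 0.0, "jaw": 1}, {"x": 0.279, "y": 0.074, "z": 0.053, "wx": 0.105, "wy": -0.001, "wz": 0.0, "jaw": 1}]
[{"x": 0.28, "y": 0.076, "z": 0.049, "wx": 0.104, "wy": -0.0, "wz": 0.0, "jaw": 1}, {"x": 0.279, "y": 0.078, "z": 0.045, "wx": 0.105, "wy": -0.001, "wz": 0.001, "jaw": 1}]
```

Call:
drive_tool --deltas '[{"x":0.0,"y":-0.17,"z":0.01,"wx":0.0,"wy":0.0,"wz":0.0,"jaw":1},{"x":0.0,"y":-0.18,"z":0.0,"wx":0.0,"wy":0.0,"wz":0.0,"jaw":1},{"x":0.08,"y":-0.28,"z":0.04,"wx":0.0,"wy":0.0,"wz":0.0,"jaw":1},{"x":0.08,"y":-0.28,"z":0.03,"wx":0.0,"wy":0.0,"wz":0.0,"jaw":1},{"x":0.08,"y":-0.29,"z":0.04,"wx":0.0,"wy":0.0,"wz":0.0,"jaw":1},{"x":0.08,"y":-0.28,"z":0.03,"wx":0.0,"wy":0.0,"wz":0.0,"jaw":1},{"x":0.09,"y":-0.28,"z":0.04,"wx":0.0,"wy":0.0,"wz":0.0,"jaw":1}]'

```text
clock: 12.32
tcp_pos: [0.4297, 0.1989, 0.3302]
eef_rot: [-90.1, -0.0, -97.2]
force: [-0.7, 0.1, -1.2]
opening: 0.0079
```

Call:
drive_tool --deltas '[{"x":0.279,"y":0.049,"z":0.076,"wx":0.105,"wy":0,"wz":0.0,"jaw":1},{"x":0.279,"y":0.054,"z":0.073,"wx":0.105,"wy":0,"wz":0.0,"jaw":1},{"x":0.279,"y":0.057,"z":0.071,"wx":0.105,"wy":0,"wz":0.0,"jaw":1},{"x":0.28,"y":0.061,"z":0.067,"wx":0.105,"wy":0,"wz":0.0,"jaw":1},{"x":0.279,"y":0.064,"z":0.064,"wx":0.105,"wy":0,"wz":0.0,"jaw":1},{"x":0.279,"y":0.068,"z":0.06,"wx":0.105,"wy":0,"wz":0.0,"jaw":1},{"x":0.279,"y":0.07,"z":0.057,"wx":0.105,"wy":0,"wz":0.0,"jaw":1},{"x":0.279,"y":0.074,"z":0.053,"wx":0.105,"wy":0,"wz":0.0,"jaw":1}]'

```text
clock: 12.98
tcp_pos: [0.4684, -0.077, 0.2807]
eef_rot: [-65.9, -0.1, -97.2]
force: [0.2, 0.1, -1.9]
opening: 0.0074
```

Call:
drive_tool --deltas '[{"x":0.28,"y":0.076,"z":0.049,"wx":0.104,"wy":0,"wz":0.0,"jaw":1},{"x":0.279,"y":0.078,"z":0.045,"wx":0.105,"wy":0,"wz":0,"jaw":1},{"x":0,"y":0,"z":0,"wx":0,"wy":0,"wz":0,"jaw":1},{"x":0,"y":0,"z":0,"wx":0,"wy":0,"wz":0,"jaw":1},{"x":0,"y":0,"z":0,"wx":0,"wy":0,"wz":0,"jaw":1},{"x":0,"y":0,"z":0,"wx":0,"wy":0,"wz":0,"jaw":1}]'

```text
clock: 13.48
tcp_pos: [0.4787, -0.1432, 0.2698]
eef_rot: [-60.1, 0.0, -97.1]
force: [0.0, 0.5, -1.4]
opening: 0.0075
```

```bash
python3 - <<'E'
from h import *
import h
h.JAW=1
inrack(); plan(rk([0,-.082,.26]),rkR(),n=1)
E
```

```text
rack tcp mm [ -0.4 -80.9 259.8] rot err [-0.06 -0.02  0.01] F rack [-0.7  0.5 -1.2] open 0.0075 t 13.4833 v 0.9
1 rows
[{"x": 0.009, "y": -0.002, "z": 0.004, "wx": 0.002, "wy": 0.001, "wz": -0.0, "jaw": 1}]
```

Call:
drive_tool --deltas '[{"x":0.01,"y":0.16,"z":0,"wx":0,"wy":0,"wz":0,"jaw":1},{"x":0,"y":0.16,"z":0,"wx":0,"wy":0,"wz":0,"jaw":1},{"x":0,"y":0.16,"z":0,"wx":0,"wy":0,"wz":0,"jaw":1},{"x":0,"y":0.16,"z":0,"wx":0,"wy":0,"wz":0,"jaw":1},{"x":0,"y":0.1,"z":0,"wx":0,"wy":0,"wz":0,"jaw":1},{"x":0,"y":0,"z":0,"wx":0,"wy":0,"wz":0,"jaw":1}]'

```text
clock: 13.98
tcp_pos: [0.5225, -0.1491, 0.1904]
eef_rot: [-60.2, 0.0, -97.0]
force: [-0.5, -0.4, -2.9]
opening: 0.0077
```

Call:
drive_tool --deltas '[{"x":0,"y":0.1,"z":0,"wx":0,"wy":0,"wz":0,"jaw":1},{"x":0,"y":0.1,"z":0,"wx":0,"wy":0,"wz":0,"jaw":1},{"x":0,"y":0,"z":0,"wx":0,"wy":0,"wz":0,"jaw":1}]'

```text
clock: 14.23
tcp_pos: [0.5341, -0.1508, 0.1706]
eef_rot: [-60.2, 0.1, -97.0]
force: [0.2, -0.7, -3.1]
opening: 0.008
```

```bash
python3 - <<'E'
from h import *
inrack()
E
```

```text
rack tcp mm [ -1.7 -81.6 146. ] rot err [-0.19 -0.01  0.1 ] F rack [-1.3 -0.7 -2.9] open 0.008 t 14.2333 v 2.1
```

Call:
drive_tool --deltas '[{"x":0,"y":0.05,"z":0,"wx":0,"wy":0,"wz":0,"jaw":1},{"x":0,"y":0.05,"z":0,"wx":0,"wy":0,"wz":0,"jaw":1},{"x":0,"y":0.05,"z":0,"wx":0,"wy":0,"wz":0,"jaw":1},{"x":0,"y":0.05,"z":0,"wx":0,"wy":0,"wz":0,"jaw":1}]'

```text
clock: 14.57
tcp_pos: [0.5467, -0.1543, 0.1519]
eef_rot: [-60.0, -0.0, -97.2]
force: [-9.7, 3.2, 7.3]
opening: 0.0076
```

Call:
drive_tool --deltas '[{"x":0,"y":0.05,"z":0,"wx":0,"wy":0,"wz":0,"jaw":1},{"x":0,"y":0.05,"z":0,"wx":0,"wy":0,"wz":0,"jaw":1},{"x":0,"y":0,"z":0,"wx":0,"wy":0,"wz":0,"jaw":1},{"x":0,"y":0,"z":0,"wx":0,"wy":0,"wz":0,"jaw":1}]'

```text
clock: 14.9
tcp_pos: [0.5517, -0.1545, 0.1397]
eef_rot: [-60.1, 0.1, -97.2]
force: [2.4, 1.7, -5.9]
opening: 0.0076
```

```bash
python3 - <<'E'
from h import *
inrack()
E
```

```text
rack tcp mm [ -1.5 -83.1 110.2] rot err [-0.13  0.12  0.01] F rack [-1.1  1.9 -6.3] open 0.0076 t 14.9 v 0.6
```

Snapped through; a small last press to the floor, gently.

Call:
drive_tool --deltas '[{"x":0,"y":0.02,"z":0,"wx":0,"wy":0,"wz":0,"jaw":1},{"x":0,"y":0.007,"z":0,"wx":0,"wy":0,"wz":0,"jaw":1},{"x":0,"y":0,"z":0,"wx":0,"wy":0,"wz":0,"jaw":1}]'

```text
clock: 15.15
tcp_pos: [0.5535, -0.1553, 0.1396]
eef_rot: [-60.1, -0.0, -97.1]
force: [-18.8, 4.6, 17.7]
opening: 0.0078
```

```bash
python3 - <<'E'
from h import *
inrack()
E
```

```text
rack tcp mm [  0.  -83.7 109.2] rot err [-0.08 -0.03 -0.04] F rack [-7.8  2.2 24.9] open 0.0078 t 15.15 v 0.4
```

Call:
drive_tool --deltas '[{"x":0,"y":-0.01,"z":0,"wx":0,"wy":0,"wz":0,"jaw":1},{"x":0,"y":0,"z":0,"wx":0,"wy":0,"wz":0,"jaw":0.4},{"x":0,"y":0,"z":0,"wx":0,"wy":0,"wz":0,"jaw":0.4},{"x":0,"y":0,"z":0,"wx":0,"wy":0,"wz":0,"jaw":0.4},{"x":0,"y":-0.25,"z":0,"wx":0,"wy":0,"wz":0,"jaw":0.4},{"x":0,"y":-0.3,"z":0,"wx":0,"wy":0,"wz":0,"jaw":0.4},{"x":0,"y":-0.3,"z":0,"wx":0,"wy":0,"wz":0,"jaw":0.4},{"x":0,"y":-0.3,"z":0,"wx":0,"wy":0,"wz":0,"jaw":0.4}]'

```text
clock: 15.82
tcp_pos: [0.484, -0.1465, 0.2599]
eef_rot: [-60.0, -0.0, -97.2]
force: [1.0, -1.0, 0.4]
opening: 0.0276
```

Call:
drive_tool --deltas '[{"x":0,"y":0,"z":0,"wx":0,"wy":0,"wz":0,"jaw":0.35},{"x":0,"y":0,"z":0,"wx":0,"wy":0,"wz":0,"jaw":0.35},{"x":0,"y":0,"z":0,"wx":0,"wy":0,"wz":0,"jaw":0.35}]'

```text
clock: 16.07
tcp_pos: [0.4847, -0.1467, 0.2582]
eef_rot: [-60.0, -0.0, -97.2]
force: [0.0, 0.0, -0.3]
opening: 0.0298
```

```bash
python3 - <<'E'
from h import *
import h
h.JAW=0.35
inrack()
T=plan(rk([.1,-.015,.2]),rkR(),n=5)
# views: scene + top with model of seated panels and bail
def dots(im,c,X,col):
    R,p=rackT(RV)
    for u in proj(c,np.array(X)@R.T+p): cv2.circle(im,tuple(int(v*8) for v in u),8,col,-1,cv2.LINE_AA,3)
a=1.15-.3217; sl=[.03+.095*np.sin(a),-.015,.062+.095*np.cos(a)]
ims=[]
for n,(x,y,w,hh) in {"scene":(140,120,120,150),"top":(225,115,120,75)}.items():
    d=capture(n);c=cam(d);b=cv2.cvtColor(d["color"],cv2.COLOR_RGB2BGR)
    dots(b,c,[[0,.007,.14],[0,.127,.14],[0,-.127,.14],[0,-.037,.14]],(255,0,255)); dots(b,c,[sl],(0,255,255))
    ims.append(cv2.resize(b[y:y+hh,x:x+w],(400,int(400*hh/w)),interpolation=cv2.INTER_CUBIC))
m=np.zeros((500,800,3),np.uint8)
m[:500,:400]=ims[0][:500];m[:250,400:]=ims[1]
cv2.imwrite("pics/m3.png",m)
E
```

```text
rack tcp mm [ -0.7 -83.6 246.6] rot err [-0.02  0.11 -0.09] F rack [-0.2  0.  -0.3] open 0.0298 t 16.0667 v 2.0
5 rows
[{"x": -0.115, "y": 0.077, "z": 0.168, "wx": 0.0, "wy": -0.001, "wz": 0.001, "jaw": 0.35}, {"x": -0.115, "y": 0.078, "z": 0.167, "wx": 0.0, "wy": -0.001, "wz": 0.001, "jaw": 0.35}, {"x": -0.114, "y": 0.077, "z": 0.168, "wx": 0.0, "wy": -0.001, "wz": 0.0, "jaw": 0.35}, {"x": -0.115, "y": 0.078, "z": 0.168, "wx": 0.0, "wy": -0.0, "wz": 0.001, "jaw": 0.35}, {"x": -0.114, "y": 0.078, "z": 0.168, "wx": 0.001, "wy": -0.001, "wz": 0.0, "jaw": 0.35}]
```

View pics/m3.png

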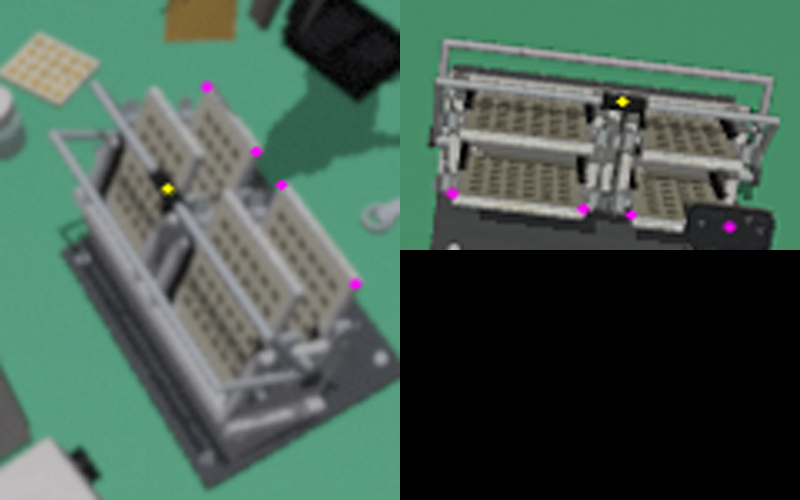

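Call:
drive_tool --deltas '[{"x":-0.115,"y":0.077,"z":0.168,"wx":0.0,"wy":0,"wz":0,"jaw":0.35},{"x":-0.115,"y":0.078,"z":0.167,"wx":0.0,"wy":0,"wz":0,"jaw":0.35},{"x":-0.114,"y":0.077,"z":0.168,"wx":0.0,"wy":0,"wz":0.0,"jaw":0.35},{"x":-0.115,"y":0.078,"z":0.168,"wx":0.0,"wy":0,"wz":0,"jaw":0.35},{"x":-0.114,"y":0.078,"z":0.168,"wx":0,"wy":0,"wz":0.0,"jaw":0.35},{"x":0,"y":0,"z":0,"wx":0,"wy":0,"wz":0,"jaw":0.35},{"x":0,"y":0,"z":0,"wx":0,"wy":0,"wz":0,"jaw":0.35},{"x":0,"y":0,"z":0,"wx":0,"wy":0,"wz":0,"jaw":0.35}]'

```text
clock: 16.83
tcp_pos: [0.6022, -0.0918, 0.2663]
eef_rot: [-60.2, 0.0, -97.2]
force: [-0.0, -0.1, 0.4]
opening: 0.0301
```

```bash
python3 - <<'E'
from h import *
import h
h.JAW=0.35
inrack()
plan(rk([.1,-.015,.111]),rkR(),n=5)
h.JAW=0.55
pp=lambda a:(.03+.095*np.sin(a-.3217),.062+.095*np.cos(a-.3217))
A=np.linspace(1.15,0,13); P=np.array([pp(a) for a in A]); D=np.diff(P,axis=0)/.12
print([(round(-d[1],3),round(d[0],3)) for d in D])
E
```

```text
rack tcp mm [ 98.4 -14.7 198.7] rot err [-0.23  0.09 -0.01] F rack [ 0.2 -0.1  0.3] open 0.0301 t 16.8333 v 1.6
5 rows
[{"x": 0.0, "y": 0.146, "z": 0.003, "wx": 0.002, "wy": -0.001, "wz": 0.0, "jaw": 0.35}, {"x": 0.001, "y": 0.146, "z": 0.003, "wx": 0.002, "wy": -0.001, "wz": 0.0, "jaw": 0.35}, {"x": 0.0, "y": 0.146, "z": 0.003, "wx": 0.001, "wy": -0.0, "wz": 0.0, "jaw": 0.35}, {"x": 0.001, "y": 0.147, "z": 0.003, "wx": 0.002, "wy": -0.001, "wz": 0.0, "jaw": 0.35}, {"x": 0.0, "y": 0.146, "z": 0.003, "wx": 0.001, "wy": -0.0, "wz": 0.0, "jaw": 0.35}]
[(np.float64(-0.053), np.float64(-0.054)), (np.float64(-0.048), np.float64(-0.059)), (np.float64(-0.042), np.float64(-0.063)), (np.float64(-0.036), np.float64(-0.067)), (np.float64(-0.029), np.float64(-0.07)), (np.float64(-0.023), np.float64(-0.072)), (np.float64(-0.015), np.float64(-0.074)), (np.float64(-0.008), np.float64(-0.075)), (np.float64(-0.001), np.float64(-0.076)), (np.float64(0.006), np.float64(-0.076)), (np.float64(0.013), np.float64(-0.075)), (np.float64(0.021), np.float64(-0.073))]
```

Call:
drive_tool --deltas '[{"x":0.0,"y":0.146,"z":0.006,"wx":0,"wy":0,"wz":0.0,"jaw":0.35},{"x":0,"y":0.146,"z":0.006,"wx":0,"wy":0,"wz":0.0,"jaw":0.35},{"x":0.0,"y":0.146,"z":0.003,"wx":0,"wy":0,"wz":0.0,"jaw":0.35},{"x":0,"y":0.147,"z":0,"wx":0,"wy":0,"wz":0.0,"jaw":0.35},{"x":0.0,"y":0.146,"z":0,"wx":0,"wy":0,"wz":0.0,"jaw":0.35},{"x":0,"y":0,"z":0,"wx":0,"wy":0,"wz":0,"jaw":0.35},{"x":0,"y":0,"z":0,"wx":0,"wy":0,"wz":0,"jaw":0.55},{"x":0,"y":0,"z":0,"wx":0,"wy":0,"wz":0,"jaw":0.55}]'

```text
clock: 17.5
tcp_pos: [0.6476, -0.0984, 0.194]
eef_rot: [-60.0, -0.0, -97.3]
force: [0.5, -0.5, 0.8]
opening: 0.021
```

```bash
python3 - <<'E'
from h import *
inrack()
E
```

```text
rack tcp mm [102.  -15.6 113.2] rot err [-0.    0.12 -0.1 ] F rack [ 0.8 -0.5  0.4] open 0.021 t 17.5 v 0.8
```

Call:
drive_tool --deltas '[{"x":0,"y":-0.053,"z":-0.054,"wx":0,"wy":0,"wz":0,"jaw":0.55},{"x":0,"y":-0.048,"z":-0.059,"wx":0,"wy":0,"wz":0,"jaw":0.55},{"x":0,"y":-0.042,"z":-0.063,"wx":0,"wy":0,"wz":0,"jaw":0.55},{"x":0,"y":-0.036,"z":-0.067,"wx":0,"wy":0,"wz":0,"jaw":0.55}]'

```text
clock: 17.83
tcp_pos: [0.6147, -0.0946, 0.2029]
eef_rot: [-59.4, -0.1, -97.3]
force: [2.9, 0.8, 6.5]
opening: 0.0206
```

Call:
drive_tool --deltas '[{"x":0,"y":-0.029,"z":-0.07,"wx":0,"wy":0,"wz":0,"jaw":0.55},{"x":0,"y":-0.023,"z":-0.072,"wx":0,"wy":0,"wz":0,"jaw":0.55},{"x":0,"y":-0.015,"z":-0.074,"wx":0,"wy":0,"wz":0,"jaw":0.55},{"x":0,"y":-0.008,"z":-0.075,"wx":0,"wy":0,"wz":0,"jaw":0.55}]'

```text
clock: 18.17
tcp_pos: [0.5774, -0.0892, 0.1888]
eef_rot: [-59.9, -0.1, -97.2]
force: [0.4, 0.3, 0.8]
opening: 0.0208
```

Call:
drive_tool --deltas '[{"x":0,"y":0,"z":-0.076,"wx":0,"wy":0,"wz":0,"jaw":0.55},{"x":0,"y":0.006,"z":-0.076,"wx":0,"wy":0,"wz":0,"jaw":0.55},{"x":0,"y":0.013,"z":-0.075,"wx":0,"wy":0,"wz":0,"jaw":0.55}]'

```text
clock: 18.42
tcp_pos: [0.5541, -0.0858, 0.1707]
eef_rot: [-60.1, 0.0, -97.2]
force: [0.8, -0.3, 0.6]
opening: 0.0207
```

```bash
python3 - <<'E'
from h import *
inrack()
E
```

```text
rack tcp mm [  8.7 -14.7 140.2] rot err [-0.13  0.1  -0.04] F rack [ 1.  -0.2  0.1] open 0.0207 t 18.4167 v 16.3
```

Call:
drive_tool --deltas '[{"x":0,"y":0.02,"z":-0.073,"wx":0,"wy":0,"wz":0,"jaw":0.55},{"x":0,"y":0,"z":-0.02,"wx":0,"wy":0,"wz":0,"jaw":0.55},{"x":0,"y":0,"z":0,"wx":0,"wy":0,"wz":0,"jaw":0.55},{"x":0,"y":0,"z":0,"wx":0,"wy":0,"wz":0,"jaw":0.55}]'

```text
clock: 18.75
tcp_pos: [0.5468, -0.0851, 0.164]
eef_rot: [-60.1, 0.0, -97.2]
force: [0.5, 0.3, -0.0]
opening: 0.0207
```

```bash
python3 - <<'E'
from h import *
inrack()
def dots(im,c,X,col):
    R,p=rackT(RV)
    for u in proj(c,np.array(X)@R.T+p): cv2.circle(im,tuple(int(v*8) for v in u),6,col,-1,cv2.LINE_AA,3)
ims=[]
for n,(x,y,w,hh) in {"scene":(140,110,120,150),"top":(225,115,120,75)}.items():
    d=capture(n);c=cam(d);b=cv2.cvtColor(d["color"],cv2.COLOR_RGB2BGR)
    dots(b,c,[[0,-.151,.152],[0,.151,.152],[.06,-.151,.152],[.06,.151,.152]],(255,0,255))
    ims.append(cv2.resize(b[y:y+hh,x:x+w],(400,int(400*hh/w)),interpolation=cv2.INTER_CUBIC))
m=np.zeros((500,800,3),np.uint8)
m[:500,:400]=ims[0][:500];m[:250,400:]=ims[1]
cv2.imwrite("pics/m4.png",m)
E
```

```text
rack tcp mm [ -1.  -14.8 138. ] rot err [-0.08  0.11 -0.06] F rack [ 0.4  0.3 -0.3] open 0.0207 t 18.75 v 1.0
```

View pics/m4.png

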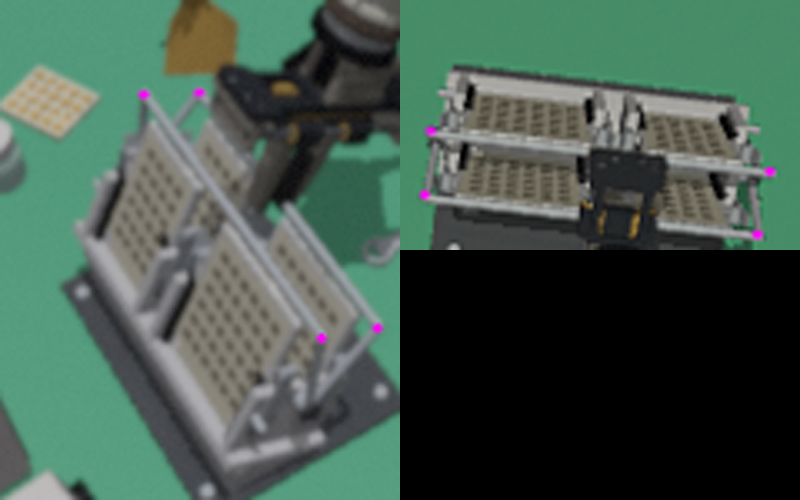

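Call:
drive_tool --deltas '[{"x":0,"y":0,"z":-0.02,"wx":0,"wy":0,"wz":0,"jaw":0.55},{"x":0,"y":0,"z":0,"wx":0,"wy":0,"wz":0,"jaw":0.55}]'

```text
clock: 19.02
tcp_pos: [0.5448, -0.0848, 0.163]
eef_rot: [-60.1, -0.0, -97.2]
force: [0.6, 0.6, -0.4]
opening: 0.0205
```

```bash
python3 - <<'E'
from h import *
inrack()
E
```

```text
rack tcp mm [ -3.2 -14.8 138.2] rot err [-0.06  0.09 -0.06] F rack [ 0.2  0.7 -0.6] open 0.0205 t 19.0167 v 0.3
```

Call:
drive_tool --deltas '[{"x":0,"y":0,"z":-0.015,"wx":0,"wy":0,"wz":0,"jaw":0.55},{"x":0,"y":0,"z":-0.01,"wx":0,"wy":0,"wz":0,"jaw":0.55},{"x":0,"y":0,"z":0,"wx":0,"wy":0,"wz":0,"jaw":0.55}]'

```text
clock: 19.27
tcp_pos: [0.5439, -0.085, 0.1633]
eef_rot: [-59.8, -0.0, -97.3]
force: [6.4, -0.3, -1.0]
opening: 0.0207
```

```bash
python3 - <<'E'
from h import *
inrack()
E
```

```text
rack tcp mm [ -3.9 -15.1 138.8] rot err [ 0.23  0.12 -0.12] F rack [ 5.1  0.5 -4.1] open 0.0207 t 19.2667 v 0.3
```

Call:
drive_tool --deltas '[{"x":0,"y":0,"z":-0.015,"wx":0,"wy":0,"wz":0,"jaw":0.55},{"x":0,"y":0,"z":0,"wx":0,"wy":0,"wz":0,"jaw":0.55}]'

```text
clock: 19.43
tcp_pos: [0.5436, -0.0853, 0.1636]
eef_rot: [-59.6, -0.1, -97.3]
force: [12.6, 0.2, -1.5]
opening: 0.0207
```

```bash
python3 - <<'E'
from h import *
inrack()
E
```

```text
rack tcp mm [ -3.9 -15.5 139.3] rot err [ 0.43  0.14 -0.16] F rack [10.1  1.7 -7.6] open 0.0207 t 19.4333 v 0.3
```

Call:
drive_tool --deltas '[{"x":0,"y":0,"z":0.045,"wx":0,"wy":0,"wz":0,"jaw":0.35},{"x":0,"y":0,"z":0.015,"wx":0,"wy":0,"wz":0,"jaw":0.35},{"x":0,"y":0,"z":0,"wx":0,"wy":0,"wz":0,"jaw":0.35},{"x":0,"y":-0.1,"z":0,"wx":0,"wy":0,"wz":0,"jaw":0.35},{"x":0,"y":-0.25,"z":0,"wx":0,"wy":0,"wz":0,"jaw":0.35},{"x":0,"y":-0.3,"z":0,"wx":0,"wy":0,"wz":0,"jaw":0.35},{"x":0,"y":-0.3,"z":0,"wx":0,"wy":0,"wz":0,"jaw":0.35},{"x":0,"y":-0.3,"z":-0.2,"wx":0,"wy":0,"wz":0,"jaw":0.35}]'

```text
clock: 20.1
tcp_pos: [0.4541, -0.0734, 0.2851]
eef_rot: [-59.9, -0.1, -97.2]
force: [-0.9, -0.1, 2.5]
opening: 0.0299
```

Call:
drive_tool --deltas '[{"x":0,"y":-0.2,"z":-0.2,"wx":0,"wy":0,"wz":0,"jaw":0.35},{"x":0,"y":0,"z":0,"wx":0,"wy":0,"wz":0,"jaw":0.35},{"x":0,"y":0,"z":0,"wx":0,"wy":0,"wz":0,"jaw":0.35},{"x":0,"y":0,"z":0,"wx":0,"wy":0,"wz":0,"jaw":0.35}]'

```text
clock: 20.43
tcp_pos: [0.421, -0.0692, 0.2898]
eef_rot: [-60.1, 0.0, -97.2]
force: [-0.3, 0.0, 0.3]
opening: 0.0297
```

```bash
python3 - <<'E'
from h import *
inrack()
T=tool()
def dots(im,c,X,col):
    R,p=rackT(RV)
    for u in proj(c,np.array(X)@R.T+p): cv2.circle(im,tuple(int(v*8) for v in u),6,col,-1,cv2.LINE_AA,3)
ims=[]
for n,(x,y,w,hh) in {"scene":(140,110,120,150),"top":(225,115,120,75),"wrist":(0,0,512,384)}.items():
    d=capture(n);c=cam(d,T);b=cv2.cvtColor(d["color"],cv2.COLOR_RGB2BGR)
    dots(b,c,[[0,-.151,.152],[0,.151,.152],[.06,-.151,.152],[.06,.151,.152]],(255,0,255))
    dots(b,c,[[0,.007,.14],[0,.127,.14],[0,-.127,.14],[0,-.037,.14]],(0,255,255))
    ims.append(cv2.resize(b[y:y+hh,x:x+w],(400,int(400*hh/w)),interpolation=cv2.INTER_CUBIC))
m=np.zeros((550,800,3),np.uint8)
m[:500,:400]=ims[0];m[:250,400:]=ims[1];m[250:,400:]=ims[2]
cv2.imwrite("pics/m5.png",m)
E
```

```text
rack tcp mm [-48.  -14.7 310.4] rot err [-0.07  0.13 -0.07] F rack [-0.1 -0.   0.4] open 0.0297 t 20.4333 v 3.5
```

View pics/m5.png

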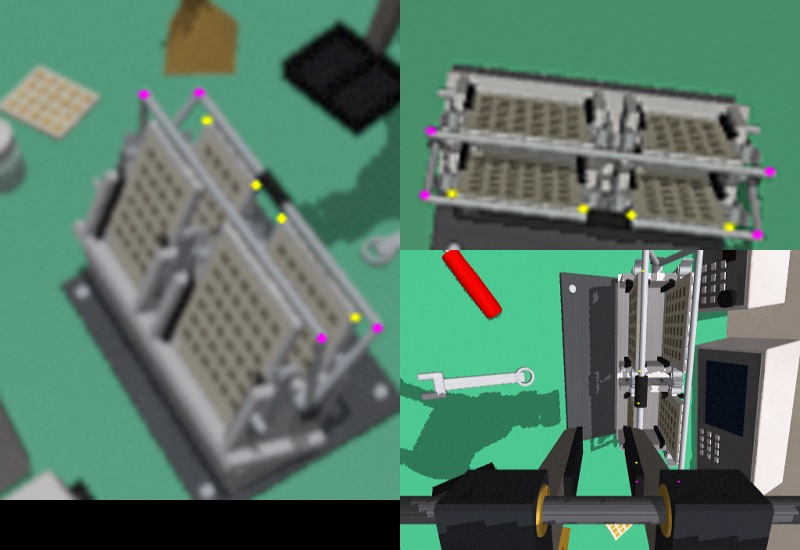

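Picture m5 shows the bail's crossbars on the dots predicted for shut, and both panels' top corners on their seated positions. The arm is clear, so I'm handing in.

```bash
python3 -c "
from workcell import ctrl
print(ctrl.close_job())"
```

```text
the job is handed in; nothing more can be done
None
```

Both panels are in their own slots in the rack, and the bail is shut over them. I handed the job in at about 20.4 s with the gripper clear of everything. No verdict came back.

- **Wide panel:** the insertion force reversed as the clips snapped over. The lower edge then met the floor at tool height 108.3 mm, against 108 mm expected. I pressed harder here than intended: wrist force about 65 N, under the 120 N limit.
- **Narrow panel:** it snapped the same way and met the floor at 109.2 mm with about 25 N. That is about 1 mm higher than planned. The picture taken before swinging the bail put its top corners where a seated panel's should be.
- **Bail:** I pulled it over by the sleeve until it met its stop, where the force rose from 5 to 10 N with no further movement. In the final scene and top pictures its crossbars lie on the predicted shut positions.
- **Other things:** I did not touch the other things on the bench or the red and yellow look-alikes. I did not measure their positions again at the end.

I viewed 11 pictures, one over the budget. Two of the early ones were wasted because the first move calls were refused for missing values and the arm had not moved.

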